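# Build up a bearing on its mounting plate at the repair bench

## Task

Swing the yellow clamp bar up until it stands about upright, then slide the aluminium plate out of the blue jig and lay it flat in the white outline on the green pad, lengthwise along it. Build the bearing on it in this order: the black housing cup, open side up, on the middle of the plate, the brass bushing into the cup, and last the red-headed plug, pin down, fully home in the bushing. Leave the finished stack standing free, and do not disturb the yellow tape measure or the little white pot.

Things in the scene. Friction and masses are not known exactly. Their poses are not given: they have to be found in the camera images.
- clamp: Blue jig, fixed. Origin: centre of its underside; block x -39 to 34, y -39 to 39 mm; channel along x, 55 wide, floor at z 26, walls to 36.5. Over x 0 to 34 steel lips (z 36.5 to 41.5, inwards to |y| = 21) cover the plate's edges: it leaves only by sliding to -x, and after 41 mm is free to lift. Bar hinge line: along x at y = 52, z = 48, on a dark post (to y 59, z 55).
- bar (a joint): Angle of the yellow clamp bar, 0 (shut) to 1.9 rad; its handle goes up and over towards the jig's +y; a stiff hinge (about 1.5 N at the handle), so it stays where it is left. The bar spans the jig along y at x -1 to 15 mm; upright, it stands 175 mm high. Its rubber foot stands before the plate's rib: the plate cannot slide out until the bar is up, by at least 1 rad.
- bar_handle (a point): Grip point on the bar's red handle, a level rod 12 mm in diameter running along the jig's +x from the bar to 16 mm past this point. Shut, it is at x = 56, y = -66, z = 48 mm of the jig, 118 mm from the hinge line, with free space around and below. Pinch it from above, fingers closing along the jig's y; it can turn in the fingers.
- plate: Aluminium plate 130 x 50 x 8 mm (x, y, z), 130 g; black spot at its middle, rib on top at x 50 to 58 (36 wide, 6 high). Origin: centre of its underside. Starts in the jig's channel at about x = -29, z = 26 mm of the jig, axes parallel; 2.5 mm play at the sides and under the lips. Its -x end sticks out 55 mm in the air: grip it there across the 50 mm width (at plate x = -45).
- pad: Green assembly pad 150 x 90 x 10 mm (x, y, z), fixed to the bench. Origin: centre of its underside; its long side is x. The white outline of the plate's place (130 x 50 mm, centred) is painted on its top. The plate may lie either way round.
- housing: Black housing cup, open upwards, 60 mm outside diameter, 20 mm high; bore 50 mm, inner floor 6 mm above the underside. Origin: centre of its underside. Stands on the bench. Goes on the middle of the plate; set it down with the fingers closing across the plate, so that they miss the rib.
- bushing: Brass bushing (plain tube), 42 mm outside diameter, 30 mm bore, 34 mm high. Origin: centre of its underside. Stands upright on the bench; in the cup its underside lies on the inner floor and 20 mm of it stick out above the rim.
- plug: Plug: a steel pin 23 mm in diameter and 32 mm long with a red round head, 40 mm in diameter and 14 mm high, on top (46 mm in all). Origin: centre of the pin's lower end. Stands upright on its pin on the bench; when home its head rests on the bushing.
- tape: Yellow tape measure, 62 x 34 x 58 mm, bystander. Origin: centre of its underside.
- pot: Little white pot with a white cap, 38 mm in diameter, 65 mm high, bystander. Origin: centre of its underside.
There are look-alikes about, which are no part of the job. What is meant by the plate is not purple, and is the smaller of those in its own colour.

How it is judged:
On the way, in this order (a step that is already met when the one before it is completed fails the run):
1. the clamp bar is swung up by 1 rad or more while the plate is still in the jig (value of joint bar above 1 rad and distance of plate from where it was at the start of the episode below 0.02 m), for 0.2 s.
2. the plate lies flat in the outline on the pad (horizontal distance between plate and pad below 0.012 m and z of plate in the frame of pad between 0.007 and 0.013 m and angle between the x axis of plate and the x axis of pad, either way round below 0.2 rad and angle between plate's own z axis and vertical below 0.06 rad), for 0.2 s.
3. the housing stands on the middle of the plate (all of step 2 and horizontal distance between housing and plate below 0.012 m and z of housing in the frame of plate between 0.005 and 0.011 m and angle between housing's own z axis and vertical below 0.08 rad), for 0.2 s.
4. the bushing stands in the housing (all of step 3 and horizontal distance between bushing and housing below 0.007 m and z of bushing in the frame of housing between 0.003 and 0.0085 m and angle between bushing's own z axis and vertical below 0.1 rad), for 0.2 s.
5. the plug is home in the bushing (all of step 4 and horizontal distance between plug and bushing below 0.007 m and z of plug in the frame of bushing below 0.005 m and angle between plug's own z axis and vertical below 0.12 rad), for 0.2 s.
At the end, for the whole second after the job is handed in: Plate flat on the pad: centres within 12 mm, lengths within 0.2 rad (either way round); housing upright on it within 12 mm of its centre; bushing upright on the housing's floor (within 2.5 mm); plug in the bushing with its head down on it (within 3 mm); all released and at rest (all of step 5 and linear speed of each of plate, housing, bushing, plug below 0.02 m/s); the robot touches nothing.
It fails at once if the tape measure is moved by more than 30 mm or tipped (distance of tape from where it was at the start of the episode above 0.03 m or angle between tape's own z axis and vertical above 0.5 rad).
It fails at once if the white pot is moved by more than 30 mm or tipped (distance of pot from where it was at the start of the episode above 0.03 m or angle between pot's own z axis and vertical above 0.5 rad).
It also fails if it takes over 128 s, if anything falls off the work surface, if the arm or the gripper's body presses on something with over 40 N, if the wrist force passes 120 N, or if a joint passes its speed limit or range.

## Robot

A 7-joint arm with a two-finger parallel gripper is mounted at the origin on the work surface. World frame = base frame: x ahead of the robot, y to its left, z up, the work surface at z = 0. Lengths are in m, angles in rad, forces in N, time in s.
With the tool pointing down it reaches from about 0.4 to 0.925 m from the base axis. Payload 4.1 kg.
Tool frame: the origin (TCP) lies between the finger pads; the fingertips stand 22 mm ahead of it and the grasp point (between the pads) lies 3 mm ahead of it; z points along the fingers, y is the line along which they close (so a half turn about z gives the same grasp; the last joint's range is limited). The gripper opens to 85 mm and grips with 20 to 120 N. Pads are 22 mm wide; open, the fingers measure 114 mm over their backs; the gripper's body (76 mm by 85 mm) begins 54 mm behind the grasp point. The pads swing forward as they close: fully open they stand 13 mm farther back than shut.
Start: joints at [1.021, 0.398, 0.045, 1.537, -0.019, 1.207, -0.051], TCP at [0.283, -0.585, 0.216] pointing down, gripper open.
Joint ranges: [-2.82, 2.82], [-0.49, 2.23], [-1.37, 1.46], [0, 2.46], [-1.36, 4.5], [0.23, 2], [-2.94, 2.94]. Speed limits (rad/s): [2.57, 2.57, 3.14, 3.14, 3.14, 3.14, 3.14].

## Interface

Orientations are given as a unit quaternion [x, y, z, w].
In Python, from workcell import read_state, grab_frame, calibration, job_done gives the robot as it stands. The module is installed in compiled form; this text tells all that it offers.
- The arm moves only by the tool carry_out, never from a script. Its argument "plan" is a list of rows, each a list of 7 numbers: the finger opening in cm, from 0 to 8.54, then the shift along the tool's x, y, z in cm, then the turn, a rotation vector about the tool's x, y, z in rad. In form: [[fingers, dx, dy, dz, rx, ry, rz], ...]. A call has exactly 5 rows; each row shifts and turns the commanded pose from where the row before left it, along the tool's axes as they then stand; what a row does not reach is not made up. A row lasts 1/12 s, in which the tool goes at most 41.7 mm and 7.16 degrees, less where a joint would pass 70% of its speed; a pose out of reach is approached as far as the arm can. A call is refused whole if a number of a shift passes 4.17 or a number of a turn 0.125, either way. A call with a gripper value outside its range is refused whole. The fingers move at their own pace and stop on an object; "force" is the grip in N (left out, the last holds). Time passes only in rows, so rows that do not move let the fingers close, or fill a call up. It gives the time, the measured TCP pose, the force, the opening and the grip force at its end, in the units of the state.
- read_state(): the state, without advancing time (a new reading comes with each control period).
- grab_frame(name): name is "scene" or "top"; returns (picture, depth): 480x640x3 uint8, red, green, blue; 480x640 float32, m along the optical axis (not along the pixel's ray), 0 where there is no reading.
- calibration(name): a dict with "camera_matrix" (3x3 intrinsics, pixels), "R" (3x3) and "t" (3): a world point X has camera coordinates R X + t. Camera axes: x right, y down, z forward; pixel columns grow to the right and rows downward; lengths in m; the calibration is good to about 2 mm. A picture is of the moment at which its call begins. calibration takes no time and is no camera call.
- job_done(): hands the job in; it is judged then, once.
The state is a dict: "t": time; "joint_positions": joint angles; "dq": joint speeds; "effort": joint torques, N m; "position": TCP position; "tcp_rot": TCP orientation; "contact_force": force on the tool from outside, world axes, zero at the start; "wrist_torque": the same for the moment, N m; "finger_gap": finger opening in m; "finger_force": force on a finger pad.
Only numpy, scipy, OpenCV 4.12 (cv2) and the standard library are available. Lean on these libraries where they do the work, as an engineer would, in place of code of your own. Each camera call takes 0.05 s, during which the arm holds its last target. There are 200 camera calls.

## Working session

There is one attempt and no reset: what is moved stays moved. The work goes in short steps, Python scripts to look and compute and a tool call to move; the robot and the scene stay as the last step left them, time stands still between calls to the robot, and variables do not carry over. Pictures are saved under pics/ and viewed, at most 14 in all, crops included, and the job is handed in when it is done.

Besides the shell and the picture viewer there is one more tool, called as a command line: name --pt "numbers of a row" for each row, then --argument value for the rest. carry_out: Moves the arm, as the interface text tells. Its arguments: {"type":"object","properties":{"plan":{"type":"array","items":{"type":"array","items":{"type":"number"}}},"force":{"type":"number"}},"required":["plan"]}

```bash
mkdir -p pics; cat > h.py <<'E'
import numpy as np,cv2
from workcell import *
from scipy.spatial.transform import Rotation as Ro
def cal(n):
    c=calibration(n);return np.array(c["camera_matrix"]),np.array(c["R"]),np.array(c["t"])
def ray(n,uv,z):
    K,R,t=cal(n);d=R.T@np.linalg.solve(K,[uv[0],uv[1],1.]);o=-R.T@t
    return o+d*(z-o[2])/d[2]
def proj(n,X):
    K,R,t=cal(n);p=K@(R@np.array(X)+t);return p[:2]/p[2]
def cloud(n,D):
    K,R,t=cal(n);v,u=np.mgrid[0:480,0:640]
    P=np.stack([(u-K[0,2])/K[0,0]*D,(v-K[1,2])/K[1,1]*D,D],-1)
    return (P-t)@R
def save(f,im): cv2.imwrite(f,cv2.cvtColor(im,cv2.COLOR_RGB2BGR))
E
python3 - <<'E'
from h import *
for n in("scene","top"):
    im,D=grab_frame(n);save(f"pics/{n}0.png",im);np.savez(f"{n}0.npz",im=im,D=D)
    K,R,t=cal(n);print(n,K[0,0],-R.T@t,R[2])
s=read_state();print(s)
E
```

```text
scene 528.146525019614 [ 1.3037444  -0.41796037  0.68557753] [-0.69300276  0.40832857 -0.59415061]
top 546.7016756327088 [0.32518587 0.04181774 1.38024385] [ 0.18093795 -0.00141358 -0.9834935 ]
{'t': 0.1, 'joint_positions': array([ 1.02099188,  0.39913374,  0.04505275,  1.53772339, -0.01872142,
        1.20691825, -0.05072466]), 'dq': array([ 0.00138112, -0.0020603 ,  0.00171569, -0.00320842, -0.00095357,
        0.00191338,  0.00078283]), 'effort': array([ 4.04968596e-03, -4.76260900e+01,  1.37046710e+00, -2.54948008e+01,
        1.20449782e-02,  5.00641821e-03, -2.40099132e-05]), 'position': array([ 0.28296138, -0.58452581,  0.21547117]), 'tcp_rot': array([ 9.74696635e-01,  2.23530077e-01, -2.49492635e-04, -8.44299627e-04]), 'contact_force': array([ 0.00827446, -0.35377723, -0.222574  ]), 'wrist_torque': array([ 0.00041537,  0.00687869, -0.03623371]), 'finger_force': 0.0, 'finger_gap': 0.08530425306625172}
```

View pics/top0.png

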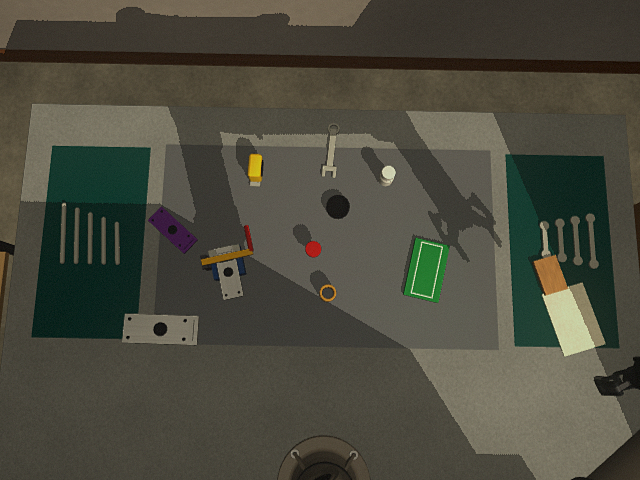

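View pics/scene0.png

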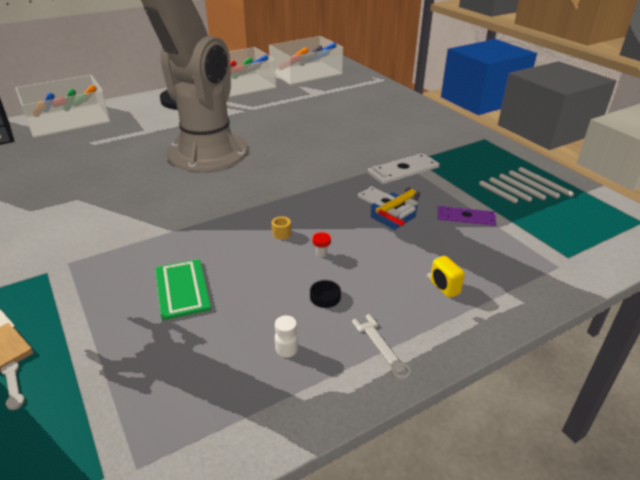

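The top view shows three plates: purple at (172,230), a large aluminium one at (160,328) and a smaller aluminium one in the blue jig at (228,278). The one in the jig fits, being neither purple nor the larger of its colour. The pad is at (427,268), the cup at (338,207), the bushing at (328,293), the plug at (313,249), the tape at (256,168) and the pot at (388,176).

```bash
python3 - <<'E'
from h import *
F={n:np.load(f"{n}0.npz") for n in("scene","top")}
C={n:cloud(n,F[n]["D"]) for n in F}
def hsv(n): return cv2.cvtColor(F[n]["im"],cv2.COLOR_RGB2HSV)
def mask(n,lo,hi,box):
    m=cv2.inRange(hsv(n),lo,hi);o=np.zeros_like(m);x0,y0,x1,y1=box;o[y0:y1,x0:x1]=m[y0:y1,x0:x1];return o
def rep(name,n,m,z):
    c=max(cv2.findContours(m,0,1)[0],key=cv2.contourArea)
    mm=np.zeros_like(m);cv2.drawContours(mm,[c],-1,255,-1)
    P=C[n][(mm>0)&(m>0)];w=np.array([ray(n,p[0],z)[:2] for p in c],np.float32)
    r=cv2.minAreaRect(w*1000);(cx,cy),rad=cv2.minEnclosingCircle(w*1000)
    print(name,n,"px",c[:,0].mean(0).round(),"A",cv2.contourArea(c),"rect",np.round(r[0],1),np.round(r[1],1),round(r[2],1),"circ",round(cx,1),round(cy,1),round(rad,1),"z pct",np.percentile(P[:,2]*1000,[5,50,95]).round(1))
G=((45,100,50),(80,255,255))
rep("pad","top",mask("top",*G,(390,225,460,310)),.010)
rep("pad","scene",mask("scene",*G,(140,250,220,325)),.010)
R_=((0,150,90),(8,255,255))
rep("plug","top",mask("top",*R_,(300,235,330,265)),.046)
rep("plug","scene",mask("scene",*R_,(305,228,340,252)),.043)
rep("handle","top",mask("top",*R_,(235,215,262,255)),.048)
rep("handle","scene",mask("scene",*R_,(370,200,410,230)),.048)
B=((0,0,0),(180,255,45))
rep("bush","top",mask("top",(10,120,60),(28,255,255),(312,278,345,305)),.034)
rep("bush","scene",mask("scene",(10,120,60),(28,255,255),(265,210,300,245)),.02)
rep("cup","top",mask("top",B[0],(180,255,35),(322,190,354,222)),.018)
rep("cup","scene",mask("scene",B[0],(180,255,35),(305,278,345,308)),.02)
rep("tape","top",mask("top",(22,150,100),(32,255,255),(240,145,270,190)),.058)
rep("bar","top",mask("top",(15,150,90),(32,255,255),(195,235,262,275)),.05)
rep("blue","top",mask("top",(105,120,40),(125,255,255),(195,230,262,300)),.036)
rep("plate","top",mask("top",(0,0,120),(180,40,255),(205,262,250,305)),.034)
rep("pot","top",mask("top",(0,0,150),(180,40,255),(378,160,400,190)),.06)
im=F["top"]["im"][200:350,110:310];a=cv2.resize(im,None,fx=4,fy=4,interpolation=2)
save("pics/jig.png",a)
E
```

```text
pad top px [426. 270.] A 1997.5 rect [ 513.2 -254.3] [ 89.9 150.6] 77.4 circ 513.3 -254.6 85.3 z pct [ 5.1 10.2 14.9]
pad scene px [181. 287.] A 965.0 rect [ 515. -252.] [ 45.9 124.2] 77.4 circ 515.3 -251.4 65.2 z pct [ 9.3 11.2 13.2]
plug top px [313. 248.] A 177.5 rect [555.2  34.3] [37.7 37.2] 1.1 circ 554.9 33.7 20.1 z pct [40.1 46.2 51.2]
plug scene px [321. 239.] A 208.0 rect [560.6  34.4] [37.1 48.2] 59.6 circ 561.3 34.7 25.4 z pct [37.4 46.5 49.5]
handle top px [249. 238.] A 60.5 rect [579.6 193.5] [65.6  8.6] 12.7 circ 579.5 193.6 32.9 z pct [52.3 56.4 60.4]
handle scene px [391. 217.] A 67.0 rect [575.7 202.3] [68.6 12.8] 12.4 circ 576.6 198.2 34.4 z pct [52.8 56.3 59.5]
bush top px [327. 292.] A 210.5 rect [448.1  -3.4] [41.9 39.5] 1.1 circ 448.1 -3.9 21.6 z pct [ 1.1 33.2 38.8]
bush scene px [281. 227.] A 353.5 rect [450.7  -3.2] [42.1 84.1] 61.7 circ 453.1 0.6 42.5 z pct [ 4.7 25.2 36. ]
cup top px [337. 206.] A 393.0 rect [670.7 -26.6] [60.8 56.5] 0.4 circ 671.1 -28.2 30.8 z pct [ 1.8  8.2 22.9]
cup scene px [325. 294.] A 583.5 rect [683.6 -30.6] [52.5 68.7] 59.6 circ 684.0 -30.5 35.1 z pct [ 5.7 10.1 21.6]
tape top px [255. 165.] A 207.0 rect [764.4 185.1] [29.9 58.4] 87.5 circ 764.1 184.7 30.4 z pct [51.9 56.7 62.9]
bar top px [226. 256.] A 251.0 rect [530.9 245.6] [ 14.9 126.7] 13.9 circ 530.4 245.5 63.4 z pct [49.7 54.6 60. ]
blue top px [240. 265.] A 67.0 rect [511.2 212.1] [38.4 13.6] 13.5 circ 511.1 212.7 19.3 z pct [25.6 35.6 39.5]
plate top px [232. 296.] A 0.0 rect [434.9 230. ] [0. 0.] 0.0 circ 434.9 230.0 0.0 z pct [36.5 36.5 36.5]
pot top px [389. 172.] A 80.0 rect [ 751.9 -153.3] [31.6 31.8] 63.4 circ 749.2 -155.0 18.6 z pct [59.8 65.4 70.8]
```

View pics/jig.png

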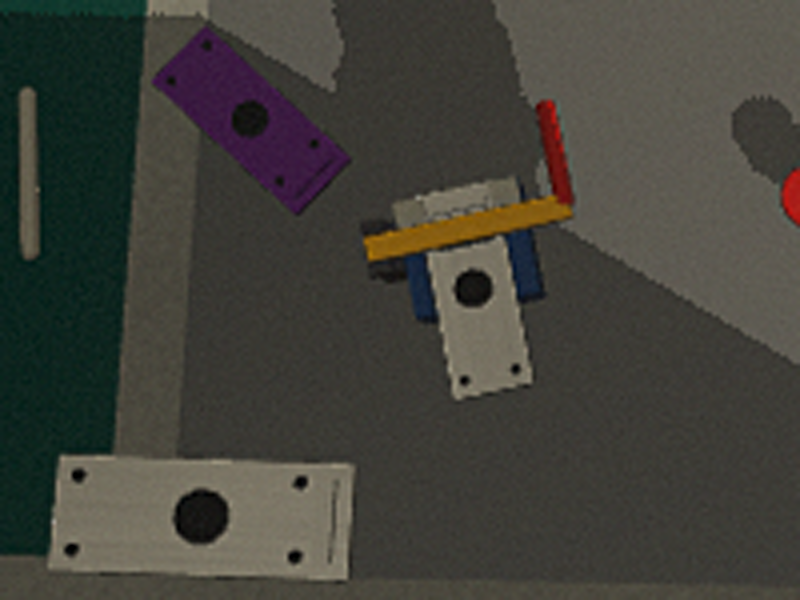

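The crop shows the small plate in the blue jig, spot at crop (473,288), i.e. about (228,272) in the full frame. The yellow bar lies across it with the red handle towards +x. The plain plate at crop (200,516) is bigger and the one at (250,118) is purple, so the jig plate is the one. Now refining the jig and plate pose and the outline.

```bash
cat >> h.py <<'E'
def go(x,y,z,psi):
    "deltas to TCP target (m), tool-x heading psi deg, in cm in current tool axes"
    s=read_state();R=Ro.from_quat(s["tcp_rot"])
    d=R.inv().apply(np.array([x,y,z])-s["position"])*100
    T=Ro.from_matrix(np.array([[np.cos(np.radians(psi)),np.sin(np.radians(psi)),0],[np.sin(np.radians(psi)),-np.cos(np.radians(psi)),0],[0,0,-1]]))
    print("pos",s["position"].round(4),"t",round(s["t"],2),"gap",round(s["finger_gap"],4),"F",s["contact_force"].round(1),"| d",d.round(2),"rot",(R.inv()*T).as_rotvec().round(3))
E
python3 - <<'E'
from h import *
F={n:np.load(f"{n}0.npz") for n in("scene","top")}
def cm(n,im,box,lo,hi):
    x0,y0,x1,y1=box;m=cv2.inRange(cv2.cvtColor(im,cv2.COLOR_RGB2HSV),lo,hi);o=np.zeros_like(m);o[y0:y1,x0:x1]=m[y0:y1,x0:x1];return o
def big(m): return max(cv2.findContours(m,0,1)[0],key=cv2.contourArea)
# spot
for n,box in(("top",(220,264,237,281)),("scene",(375,190,395,210))):
    m=cm(n,F[n]["im"],box,(0,0,0),(180,255,55));
    v,u=np.nonzero(m);print("spot",n,u.mean().round(1),v.mean().round(1),len(u),ray(n,(u.mean(),v.mean()),.034).round(4))
# plate visible part
m=cm("top",F["top"]["im"],(212,255,248,305),(0,0,100),(180,60,255));c=big(m)
w=np.array([ray("top",p[0],.034)[:2] for p in c],np.float32)*1000;print("plate",cv2.contourArea(c),cv2.minAreaRect(w))
# outline
m=cm("top",F["top"]["im"],(400,230,455,305),(0,0,130),(180,90,255));v,u=np.nonzero(m)
w=np.array([ray("top",(a,b),.010)[:2] for a,b in zip(u,v)],np.float32)*1000;print("outline",len(u),cv2.minAreaRect(w),w.mean(0))
yaw=np.radians(13.2)
Rj=np.array([[np.cos(yaw),-np.sin(yaw)],[np.sin(yaw),np.cos(yaw)]])
sp=ray("top",(228.3,272),.034)[:2];J=sp+Rj@[.029,0]
print("jig",J,"handle grip",J+Rj@[.056,-.066],"bar ctr at end: ",J+Rj@[.007,-.005],"handle rod mid",J+Rj@[.0405,-.066])
E
```

```text
spot top 227.8 271.7 69 [0.4948 0.2432 0.034 ]
spot scene 384.9 199.9 16 [0.4951 0.2456 0.034 ]
plate 678.0 ((476.9949951171875, 238.24282836914062), (92.6883773803711, 49.040531158447266), 13.620758056640625)
outline 190 ((513.9054565429688, -254.924072265625), (56.06780242919922, 136.84701538085938), 77.29105377197266) [ 513.17926 -254.93939]
jig [0.52231343 0.24839473] handle grip [0.59190501 0.19692618] bar ctr at end:  [0.53027024 0.2451253 ] handle rod mid [0.57681453 0.19338674]
```

```bash
python3 -c "
from h import *
go(.595,.1985,.20,13.3)"
```

```text
pos [ 0.283  -0.5845  0.2155] t 0.1 gap 0.0853 F [ 0.  -0.4 -0.2] | d [ 62.21 -56.88   1.64] rot [-0.002  0.     0.219]
```

carry_out --pt "8.5 2.49 -2.28 0.06 0 0 0" --pt "8.5 2.49 -2.28 0.06 0 0 0" --pt "8.5 2.49 -2.28 0.06 0 0 0" --pt "8.5 2.49 -2.28 0.06 0 0 0" --pt "8.5 2.49 -2.28 0.06 0 0 0" --force 40

```text
t: 0.52
position: [0.3457, -0.4264, 0.2129]
tcp_rot: [0.975, 0.223, -0.0, -0.0]
contact_force: [0.1, 0.6, 0.4]
finger_gap: 0.0851
finger_force: 0.0
```

carry_out --pt "8.5 2.49 -2.28 0.06 0 0 0" --pt "8.5 2.49 -2.28 0.06 0 0 0" --pt "8.5 2.49 -2.28 0.06 0 0 0" --pt "8.5 2.49 -2.28 0.06 0 0 0" --pt "8.5 2.49 -2.28 0.06 0 0 0"

```text
t: 0.93
position: [0.408, -0.2696, 0.2101]
tcp_rot: [0.975, 0.223, -0.0, -0.0]
contact_force: [1.0, -0.6, 0.3]
finger_gap: 0.0849
finger_force: 0.0
```

Tracks exactly.

carry_out --pt "8.5 2.49 -2.28 0.06 0 0 0" --pt "8.5 2.49 -2.28 0.06 0 0 0" --pt "8.5 2.49 -2.28 0.06 0 0 0" --pt "8.5 2.49 -2.28 0.06 0 0 0" --pt "8.5 2.49 -2.28 0.06 0 0 0"

```text
t: 1.35
position: [0.4703, -0.1129, 0.2071]
tcp_rot: [0.975, 0.223, -0.0, 0.0]
contact_force: [0.7, 0.6, -0.5]
finger_gap: 0.0849
finger_force: 0.0
```

carry_out --pt "8.5 2.49 -2.28 0.06 0 0 0" --pt "8.5 2.49 -2.28 0.06 0 0 0" --pt "8.5 2.49 -2.28 0.06 0 0 0" --pt "8.5 2.49 -2.28 0.06 0 0 0" --pt "8.5 2.49 -2.28 0.06 0 0 0"

```text
t: 1.77
position: [0.5328, 0.0438, 0.2041]
tcp_rot: [0.975, 0.223, -0.0, 0.0]
contact_force: [0.9, -0.2, -0.0]
finger_gap: 0.0851
finger_force: 0.0
```

carry_out --pt "8.5 2.49 -2.28 0.06 0 0 0" --pt "8.5 2.49 -2.28 0.06 0 0 0" --pt "8.5 2.49 -2.28 0.06 0 0 0" --pt "8.5 2.49 -2.28 0.06 0 0 0" --pt "8.5 2.49 -2.28 0.06 0 0 0"

```text
t: 2.18
position: [0.5953, 0.2005, 0.2008]
tcp_rot: [0.975, 0.223, -0.0, 0.0]
contact_force: [1.1, -0.2, -0.4]
finger_gap: 0.085
finger_force: 0.0
```

carry_out --pt "8.5 0 0 0 0 0 0.11" --pt "8.5 0 0 0 0 0 0.11" --pt "5 0 0 0 0 0 0" --pt "5 0 0 0 0 0 0" --pt "5 0 0 0 0 0 0"

```text
t: 2.6
position: [0.595, 0.1986, 0.2011]
tcp_rot: [0.993, 0.116, -0.0, 0.0]
contact_force: [-0.3, -1.1, 0.3]
finger_gap: 0.0516
finger_force: 0.0
```

```bash
python3 -c "
from h import *
go(.595,.1985,.051,13.3)"
```

```text
pos [0.595  0.1986 0.2011] t 2.6 gap 0.0516 F [-0.3 -1.1  0.3] | d [1.000e-02 0.000e+00 1.501e+01] rot [0.    0.001 0.   ]
```

carry_out --pt "5 0 0 3 0 0 0" --pt "5 0 0 3 0 0 0" --pt "5 0 0 3 0 0 0" --pt "5 0 0 3 0 0 0" --pt "5 0 0 1.5 0 0 0"

```text
t: 3.02
position: [0.5928, 0.1973, 0.0627]
tcp_rot: [0.993, 0.116, -0.003, 0.001]
contact_force: [0.4, -0.5, -0.1]
finger_gap: 0.05
finger_force: 0.0
```

carry_out --pt "5 0 0 1.5 0 0 0" --pt "1 0 0 0 0 0 0" --pt "0.8 0 0 0 0 0 0" --pt "0.8 0 0 0 0 0 0" --pt "0.8 0 0 0 0 0 0"

```text
t: 3.43
position: [0.5963, 0.1995, 0.053]
tcp_rot: [0.993, 0.115, 0.001, -0.0]
contact_force: [0.2, -0.1, 0.3]
finger_gap: 0.0084
finger_force: 0.0
```

carry_out --pt "0.8 0 0 0 0 0 0" --pt "0.8 0 0 0 0 0 0" --pt "0.8 0 0 0 0 0 0" --pt "0.8 0 0 0 0 0 0" --pt "0.8 0 0 0 0 0 0"

```text
t: 3.85
position: [0.5952, 0.1992, 0.0515]
tcp_rot: [0.993, 0.115, 0.0, 0.0]
contact_force: [0.9, 0.3, 0.4]
finger_gap: 0.0078
finger_force: 0.0
```

```bash
python3 - <<'E'
from h import *
im,D=grab_frame("scene");a=im[140:260,320:480]
im2,D2=grab_frame("top");b=im2[200:310,190:337]
save("pics/h1.png",np.hstack([cv2.resize(a,(400,300),interpolation=2),cv2.resize(b,(400,300),interpolation=2)]))
E
```

```text
(no output)
```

View pics/h1.png

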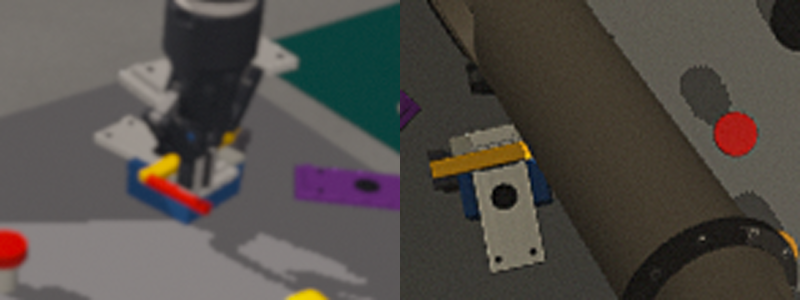

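```bash
python3 - <<'E'
from h import *
print(read_state()["position"],proj("scene",[.595,.199,.048]),proj("top",[.595,.199,.048]))
im,D=grab_frame("scene");save("pics/h2.png",cv2.resize(im[170:245,350:450],(800,600),interpolation=2))
m=cv2.inRange(cv2.cvtColor(im,cv2.COLOR_RGB2HSV),(0,150,90),(8,255,255))
v,u=np.nonzero(m[195:235,365:415]);P=cloud("scene",D)[v+195,u+365];print(u.mean()+365,v.mean()+195,P.mean(0),P.min(0),P.max(0))
E
```

```text
[0.59514507 0.19921187 0.05141254] [395.83245732 221.97368663] [246.57335615 231.29067223]
390.6666666666667 216.80392156862746 [0.58331162 0.19308096 0.05653575] [0.55145194 0.18345382 0.04716208] [0.61399758 0.2052067  0.06119118]
```

View pics/h2.png

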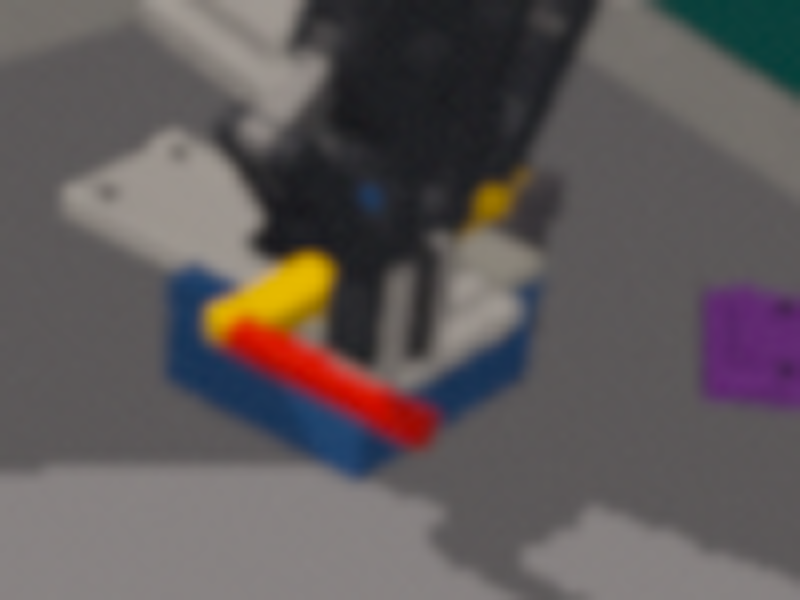

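The crop shows the closed fingers behind the handle: their tips are at crop (355,355) and (420,355), while the rod runs from (235,335) to (430,425). I'll read the depth at the fingertips.

```bash
python3 - <<'E'
from h import *
im,D=grab_frame("scene");P=cloud("scene",D)
for v in (205,208,211,213,215,217):
    for u in (393,395,398,401,403): print((u,v),(P[v,u]*1000).round(),im[v,u],end=' ')
    print()
for p in([.595,.199,.0295],[.595,.199,.048],[.595,.199,.09]):print(proj("scene",p))
E
```

```text
(393, 205) [597. 185.  97.] [38 37 41] (395, 205) [606. 182. 103.] [32 34 36] (398, 205) [605. 191.  99.] [85 81 79] (401, 205) [606. 198.  97.] [86 81 78] (403, 205) [605. 205.  94.] [50 47 48] 
(393, 208) [599. 183.  91.] [41 43 45] (395, 208) [602. 187.  91.] [41 41 44] (398, 208) [604. 193.  90.] [93 88 85] (401, 208) [600. 204.  85.] [75 70 69] (403, 208) [605. 206.  87.] [55 51 52] 
(393, 211) [598. 185.  82.] [41 41 44] (395, 211) [605. 185.  86.] [40 40 42] (398, 211) [606. 192.  85.] [103  98  94] (401, 211) [600. 205.  77.] [61 58 58] (403, 211) [604. 208.  78.] [65 61 61] 
(393, 213) [602. 183.  80.] [45 43 46] (395, 213) [605. 185.  81.] [37 38 40] (398, 213) [605. 194.  78.] [104  99  95] (401, 213) [604. 203.  75.] [58 54 54] (403, 213) [603. 208.  73.] [79 75 74] 
(393, 215) [597. 188.  71.] [140  83  78] (395, 215) [605. 186.  76.] [77 59 59] (398, 215) [606. 193.  74.] [111 105 101] (401, 215) [565. 238.  35.] [109 103  99] (403, 215) [566. 243.  34.] [114 109 106] 
(393, 217) [589. 195.  59.] [209  47  38] (395, 217) [589. 200.  57.] [184  70  64] (398, 217) [564. 231.  32.] [129 100  96] (401, 217) [564. 240.  29.] [123 117 115] (403, 217) [558. 250.  22.] [ 93  95 103] 
[395.03967672 229.07465012]
[395.83245732 221.97368663]
[397.69126245 205.3243041 ]
```

Depth puts the fingertips at z ≈ 73 mm, well above the 30 mm that the reported TCP implies, so the fingers closed above the rod. Lowering another 25 mm is safe under either reading. I'll open, lower 25 mm and measure again.

carry_out --pt "4 0 0 0 0 0 0" --pt "4 0 0 0 0 0 0" --pt "4 0 0 0 0 0 0" --pt "4 0 0 0 0 0 0" --pt "4 0 0 0 0 0 0"

```text
t: 4.47
position: [0.5951, 0.1992, 0.0514]
tcp_rot: [0.993, 0.115, 0.0, 0.0]
contact_force: [0.4, -0.2, 0.0]
finger_gap: 0.0402
finger_force: 0.0
```

carry_out --pt "4 0 0 0.5 0 0 0" --pt "4 0 0 0.5 0 0 0" --pt "4 0 0 0.5 0 0 0" --pt "4 0 0 0.5 0 0 0" --pt "4 0 0 0.5 0 0 0"

```text
t: 4.88
position: [0.5949, 0.1991, 0.0255]
tcp_rot: [0.993, 0.115, -0.0, 0.0]
contact_force: [-0.1, 0.2, -0.2]
finger_gap: 0.0397
finger_force: 0.0
```

```bash
python3 - <<'E'
from h import *
im,D=grab_frame("scene");P=cloud("scene",D);print(read_state()["position"],read_state()["contact_force"])
# dark pixels near the tool, lowest z
m=(im.max(2)<75)&(abs(P[...,0]-.60)<.03)&(abs(P[...,1]-.199)<.06)&(P[...,2]<.2)&(P[...,2]>.03)
for y0 in np.arange(.145,.255,.01):
    s=m&(P[...,1]>=y0)&(P[...,1]<y0+.01)
    if s.sum()>3: print(round(y0,3),s.sum(),np.sort(P[s][:,2])[:4].round(3),P[s][:,0].mean().round(3))
save("pics/h3.png",cv2.resize(im[160:250,340:460],(800,600),interpolation=2))
E
```

```text
[0.59415691 0.19877676 0.02450983] [-1.14137446 -0.50198297 -0.76698181]
0.145 97 [0.092 0.092 0.092 0.092] 0.613
0.155 195 [0.059 0.066 0.07  0.072] 0.603
0.165 332 [0.051 0.052 0.052 0.053] 0.61
0.175 231 [0.081 0.086 0.087 0.089] 0.615
0.185 88 [0.11  0.114 0.114 0.115] 0.617
0.195 21 [0.121 0.123 0.125 0.14 ] 0.609
0.205 90 [0.079 0.115 0.117 0.117] 0.61
0.215 257 [0.046 0.047 0.047 0.047] 0.597
0.225 41 [0.082 0.082 0.084 0.087] 0.599
0.235 28 [0.088 0.091 0.093 0.093] 0.594
0.245 94 [0.089 0.093 0.094 0.095] 0.591
0.255 24 [0.101 0.108 0.112 0.113] 0.592
```

View pics/h3.png

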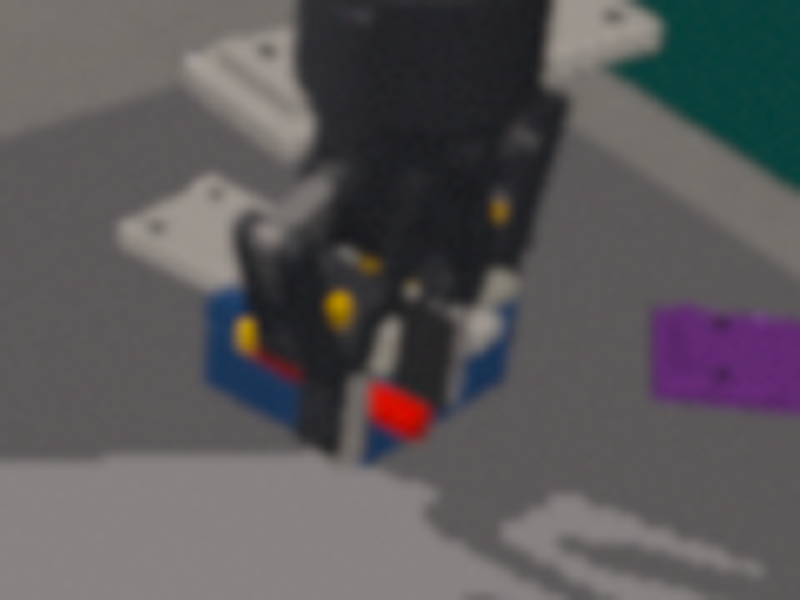

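The crop shows the fingers now straddling the red rod, with tips at crop (320,440) and (425,395). Depth gives tip heights of about 47–51 mm while the reported TCP is 24.5 mm. The real tool is therefore about 45 mm higher than the state says, and I'll work with that offset and check it at each grasp. Lowering 16 mm more, then closing.

carry_out --pt "4 0 0 0.6 0 0 0" --pt "4 0 0 0.5 0 0 0" --pt "4 0 0 0.5 0 0 0" --pt "1 0 0 0 0 0 0" --pt "0.8 0 0 0 0 0 0"

```text
t: 5.35
position: [0.5949, 0.1991, 0.0099]
tcp_rot: [0.993, 0.115, -0.0, 0.0]
contact_force: [-0.0, -0.1, 0.6]
finger_gap: 0.0168
finger_force: 0.0
```

carry_out --pt "0.8 0 0 0 0 0 0" --pt "0.8 0 0 0 0 0 0" --pt "0.8 0 0 0 0 0 0" --pt "0.8 0 0 0 0 0 0" --pt "0.8 0 0 0 0 0 0"

```text
t: 5.77
position: [0.5951, 0.1989, 0.0103]
tcp_rot: [0.993, 0.115, -0.0, 0.0]
contact_force: [-0.8, -0.8, -1.0]
finger_gap: 0.0107
finger_force: 38.9
```

Rod gripped (39 N, gap 10.7 mm). Swinging along the arc.

carry_out --pt "0.8 0 -0.06 -1.18 0 0 0" --pt "0.8 0 -0.18 -1.17 0 0 0" --pt "0.8 0 -0.29 -1.14 0 0 0" --pt "0.8 0 -0.4 -1.11 0 0 0" --pt "0.8 0 -0.51 -1.06 0 0 0"

```text
t: 6.18
position: [0.5914, 0.2142, 0.0685]
tcp_rot: [0.993, 0.115, 0.0, -0.0]
contact_force: [-0.0, 1.7, -3.7]
finger_gap: 0.0109
finger_force: 38.9
```

carry_out --pt "0.8 0 -0.62 -1.01 0 0 0" --pt "0.8 0 -0.71 -0.94 0 0 0" --pt "0.8 0 -0.8 -0.86 0 0 0" --pt "0.8 0 -0.89 -0.78 0 0 0" --pt "0.8 0 -0.96 -0.69 0 0 0"

```text
t: 6.6
position: [0.5826, 0.2506, 0.1106]
tcp_rot: [0.993, 0.115, -0.001, 0.002]
contact_force: [-1.6, -4.0, -1.9]
finger_gap: 0.0108
finger_force: 39.3
```

carry_out --pt "0.8 0 -1.02 -0.59 0 0 0" --pt "0.8 0 -1.08 -0.48 0 0 0" --pt "0.8 0 -1.12 -0.37 0 0 0" --pt "0.8 0 -1.15 -0.26 0 0 0" --pt "0.8 0 -1.17 -0.14 0 0 0"

```text
t: 7.02
position: [0.5701, 0.3048, 0.1308]
tcp_rot: [0.993, 0.114, -0.0, 0.002]
contact_force: [-3.4, -5.1, 6.4]
finger_gap: 0.011
finger_force: 40.1
```

carry_out --pt "0.8 0 0 0 0 0 0" --pt "0.8 0 0 0 0 0 0" --pt "4 0 0 0 0 0 0" --pt "4 0 0 0 0 0 0" --pt "4 0 0 0 0 0 0"

```text
t: 7.43
position: [0.5705, 0.3069, 0.1288]
tcp_rot: [0.993, 0.115, 0.001, -0.001]
contact_force: [1.4, 0.0, -0.4]
finger_gap: 0.0397
finger_force: 0.0
```

```bash
python3 - <<'E'
from h import *
im,D=grab_frame("scene");P=cloud("scene",D);print(read_state()["position"])
m=cv2.inRange(cv2.cvtColor(im,cv2.COLOR_RGB2HSV),(0,150,90),(8,255,255))
m[:, :340]=0;m[240:]=0
v,u=np.nonzero(m);Q=P[v,u];Q=Q[(Q[:,0]>.45)&(Q[:,0]<.75)&(Q[:,1]>.1)];print(len(Q),np.median(Q,0))
print((Q[Q[:,2]>.12]).mean(0) if (Q[:,2]>.12).any() else 0)
E
```

```text
[0.57034507 0.30656288 0.12846573]
53 [0.58021236 0.30714131 0.17023131]
[0.57889632 0.3073299  0.17061384]
```

carry_out --pt "6 0 0 -2 0 0 0" --pt "8.5 0 0 -2 0 0 0" --pt "8.5 0 0 -2 0 0 0" --pt "8.5 0 0 -2 0 0 0" --pt "8.5 0 0 0 0 0 0"

```text
t: 7.9
position: [0.5725, 0.3078, 0.2129]
tcp_rot: [0.993, 0.115, 0.004, -0.002]
contact_force: [0.3, 0.9, 0.6]
finger_gap: 0.0849
finger_force: 0.0
```

```bash
python3 - <<'E'
from h import *
go(.4512,.2332,.05,13.3)
E
```

```text
pos [0.5725 0.3078 0.2129] t 7.9 gap 0.0849 F [0.3 0.9 0.6] | d [-13.64   4.54  16.17] rot [-0.003 -0.008 -0.002]
```

carry_out --pt "8.5 -3.32 1.1 0 0 0 0" --pt "8.5 -3.32 1.1 0 0 0 0" --pt "8.5 -3.32 1.1 0 0 0 0" --pt "8.5 -3.32 1.1 0 0 0 0" --pt "8.5 0 0 0 0 0 0"

```text
t: 8.32
position: [0.4445, 0.2282, 0.2061]
tcp_rot: [0.993, 0.115, -0.004, 0.003]
contact_force: [-0.4, 0.0, 0.1]
finger_gap: 0.0848
finger_force: 0.0
```

carry_out --pt "8.5 0 0 4 0 0 0" --pt "8.5 0 0 4 0 0 0" --pt "8.5 0 0 4 0 0 0" --pt "8.5 0 0 4 0 0 0" --pt "8.5 0 0 0 0 0 0"

```text
t: 8.73
position: [0.445, 0.2292, 0.041]
tcp_rot: [0.993, 0.115, -0.007, 0.002]
contact_force: [-1.4, -0.2, -2.2]
finger_gap: 0.0851
finger_force: 0.0
```

carry_out --pt "8.5 0 0 0 0 0 0" --pt "8.5 0 0 0 0 0 0" --pt "8.5 0 0 0 0 0 0" --pt "8.5 0 0 0 0 0 0" --pt "8.5 0 0 0 0 0 0"

```text
t: 9.15
position: [0.4524, 0.2334, 0.0502]
tcp_rot: [0.993, 0.115, 0.002, -0.0]
contact_force: [0.9, -0.4, 0.4]
finger_gap: 0.085
finger_force: 0.0
```

```bash
cat >> h.py <<'E'
def tips(f=None,box=None):
    "lowest dark points near the tool, seen by the scene camera"
    s=read_state();x,y,z=s["position"];im,D=grab_frame("scene");P=cloud("scene",D)
    Q=(P-s["position"])@Ro.from_quat(s["tcp_rot"]).as_matrix()
    m=(im.max(2)<75)&(abs(Q[...,0])<.03)&(abs(Q[...,1])<.07)&(P[...,2]>.008)&(P[...,2]<z+.15)
    for a in np.arange(-.065,.065,.01):
        k=m&(Q[...,1]>=a)&(Q[...,1]<a+.01)
        if k.sum()>3: print("toolY",round(a*1000+5),k.sum(),"low z",np.sort(P[k][:,2])[1:4].round(3))
    if f: 
        x0,y0,x1,y1=box;save(f,cv2.resize(im[y0:y1,x0:x1],(640,480),interpolation=2))
    return im,P
E
python3 - <<'E'
from h import *
go(.4512,.2332,-.011,13.3)
tips("pics/p1.png",(340,130,460,220))
E
```

```text
pos [0.4524 0.2334 0.0502] t 9.15 gap 0.085 F [ 0.9 -0.4  0.4] | d [-0.14 -0.    6.12] rot [-0.001 -0.004 -0.001]
toolY -60 132 low z [0.123 0.126 0.128]
toolY -50 53 low z [0.088 0.09  0.094]
toolY -40 120 low z [0.082 0.084 0.084]
toolY -30 41 low z [0.136 0.136 0.137]
toolY -20 37 low z [0.146 0.147 0.148]
toolY -10 61 low z [0.143 0.145 0.146]
toolY 0 38 low z [0.142 0.143 0.144]
toolY 10 41 low z [0.141 0.142 0.143]
toolY 20 80 low z [0.145 0.145 0.148]
toolY 30 143 low z [0.138 0.14  0.143]
toolY 40 131 low z [0.126 0.126 0.13 ]
toolY 50 82 low z [0.088 0.089 0.09 ]
toolY 60 88 low z [0.09  0.091 0.092]
```

View pics/p1.png

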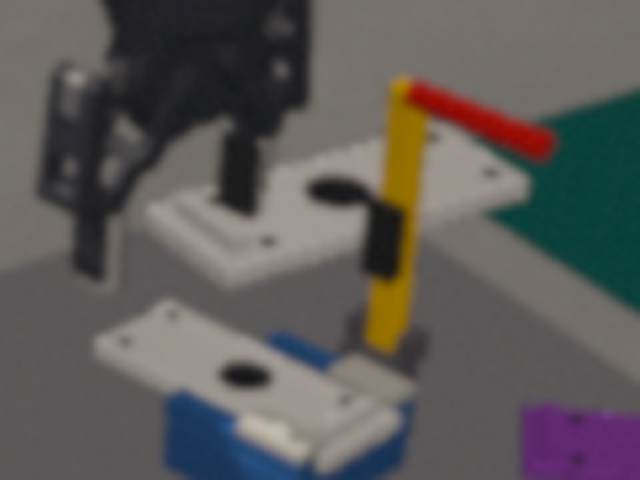

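The bar stands upright: red rod end at crop (530,140), foot clear of the plate. The fingers straddle the plate end, with tips at z ≈ 83 mm, so the offset is about 43 mm again. Lowering 62 mm and gripping.

carry_out --pt "8.5 -0.1 0 2 0 0 0" --pt "8.5 0 0 2 0 0 0" --pt "8.5 0 0 1.2 0 0 0" --pt "8.5 0 0 1.0 0 0 0" --pt "8.5 0 0 0 0 0 0" --force 60

```text
t: 9.62
position: [0.4488, 0.2318, -0.0153]
tcp_rot: [0.993, 0.115, -0.001, 0.001]
contact_force: [0.7, -1.0, -0.5]
finger_gap: 0.0852
finger_force: 0.0
```

carry_out --pt "8.5 0 0 0 0 0 0" --pt "6 0 0 0 0 0 0" --pt "4.6 0 0 0 0 0 0" --pt "4.6 0 0 0 0 0 0" --pt "4.6 0 0 0 0 0 0"

```text
t: 10.03
position: [0.4505, 0.2328, -0.0131]
tcp_rot: [0.993, 0.115, 0.001, -0.0]
contact_force: [-1.2, -0.3, 2.5]
finger_gap: 0.049
finger_force: 61.3
```

carry_out --pt "4.6 0 0 0 0 0 0" --pt "4.6 0 0 0 0 0 0" --pt "4.6 0 0 0 0 0 0" --pt "4.6 0 0 0 0 0 0" --pt "4.6 0 0 0 0 0 0"

```text
t: 10.45
position: [0.4505, 0.2328, -0.0134]
tcp_rot: [0.993, 0.115, 0.001, -0.0]
contact_force: [-0.5, -0.4, 5.7]
finger_gap: 0.049
finger_force: 61.5
```

carry_out --pt "4.6 0 0 -0.1 0 0 0" --pt "4.6 -1 0 0 0 0 0" --pt "4.6 -1 0 0 0 0 0" --pt "4.6 -1 0 0 0 0 0" --pt "4.6 -1 0 0 0 0 0"

```text
t: 10.87
position: [0.4093, 0.2227, -0.0131]
tcp_rot: [0.993, 0.115, -0.0, 0.0]
contact_force: [0.3, 0.3, 0.2]
finger_gap: 0.0489
finger_force: 62.0
```

carry_out --pt "4.6 -1 0 0 0 0 0" --pt "4.6 -0.6 0 0 0 0 0" --pt "4.6 0 0 0 0 0 0" --pt "4.6 0 0 0 0 0 0" --pt "4.6 0 0 0 0 0 0"

```text
t: 11.28
position: [0.3952, 0.2194, -0.0129]
tcp_rot: [0.993, 0.115, -0.0, 0.0]
contact_force: [-0.4, -0.3, 0.0]
finger_gap: 0.0485
finger_force: 62.0
```

```bash
python3 - <<'E'
from h import *
go(.4512,.2332,.1,13.3)
im,D=grab_frame("scene");P=cloud("scene",D)
save("pics/p2.png",cv2.resize(im[130:220,340:460],(640,480),interpolation=2))
E
```

```text
pos [ 0.3952  0.2194 -0.0129] t 11.28 gap 0.0485 F [-0.4 -0.3  0. ] | d [  5.76  -0.06 -11.3 ] rot [ 0.     0.001 -0.001]
```

View pics/p2.png

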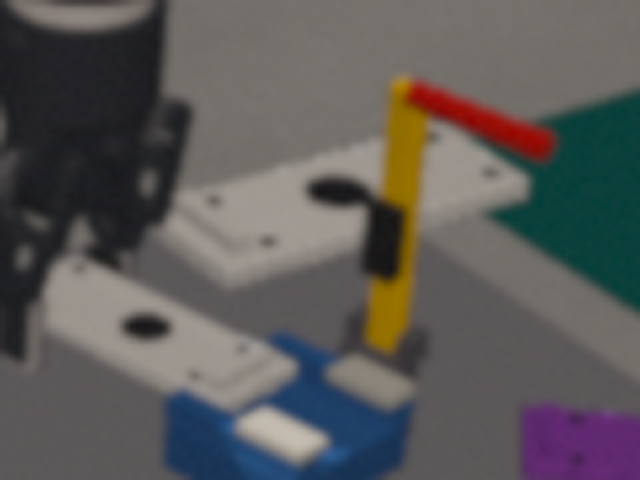

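The plate is out of the lips, rib end at crop (260,370), and free to lift.

carry_out --pt "4.6 0 0 -1.5 0 0 0" --pt "4.6 0 0 -3 0 0 0" --pt "4.6 0 0 -3 0 0 0" --pt "4.6 0 0 -3 0 0 0" --pt "4.6 0 0 -1.5 0 0 0" --force 80

```text
t: 11.75
position: [0.3973, 0.2208, 0.1103]
tcp_rot: [0.993, 0.115, 0.002, -0.001]
contact_force: [0.6, 0.1, -0.5]
finger_gap: 0.0489
finger_force: 82.8
```

carry_out --pt "4.6 -0.1 1.5 0 0 0 0" --pt "4.6 -0.24 3.1 0 0 0 0" --pt "4.6 -0.24 3.1 0 0 0 0" --pt "4.6 -0.24 3.1 0 0 0 0" --pt "4.6 -0.24 3.1 0 0 0 0"

```text
t: 12.17
position: [0.4171, 0.0804, 0.1072]
tcp_rot: [0.993, 0.115, 0.0, 0.0]
contact_force: [1.5, 0.3, -1.9]
finger_gap: 0.0485
finger_force: 82.7
```

carry_out --pt "4.6 -0.24 3.1 0 0 0 0" --pt "4.6 -0.24 3.1 0 0 0 0" --pt "4.6 -0.24 3.1 0 0 0 0" --pt "4.6 -0.24 3.1 0 0 0 0" --pt "4.6 -0.24 3.1 0 0 0 0"

```text
t: 12.58
position: [0.4408, -0.0735, 0.1071]
tcp_rot: [0.993, 0.115, -0.0, 0.0]
contact_force: [0.1, -0.2, -1.5]
finger_gap: 0.0486
finger_force: 82.7
```

carry_out --pt "4.6 -0.24 3.1 0 0 0 0" --pt "4.6 -0.24 3.1 0 0 0 0" --pt "4.6 -0.24 3.1 0 0 0 0" --pt "4.6 -0.24 3.1 0 0 0 0" --pt "4.6 -0.24 3.1 0 0 0 0"

```text
t: 13.0
position: [0.4644, -0.2272, 0.1069]
tcp_rot: [0.993, 0.115, -0.0, 0.0]
contact_force: [0.4, 0.5, -0.5]
finger_gap: 0.0487
finger_force: 82.7
```

carry_out --pt "4.6 -0.1 1.5 0 0 0 0.08" --pt "4.6 0 0 0 0 0 0.1" --pt "4.6 0 0 0 0 0 0.1" --pt "4.6 0 0 0 0 0 0.1" --pt "4.6 0 0 0 0 0 0.07"

```text
t: 13.42
position: [0.4668, -0.2406, 0.1067]
tcp_rot: [0.994, -0.112, -0.0, -0.0]
contact_force: [0.1, 0.4, -1.0]
finger_gap: 0.0484
finger_force: 82.8
```

carry_out --pt "4.6 0 0 0 0 0 0" --pt "4.6 0 0 0 0 0 0" --pt "4.6 0 0 0 0 0 0" --pt "4.6 0 0 0 0 0 0" --pt "4.6 0 0 0 0 0 0"

```text
t: 13.83
position: [0.4669, -0.2402, 0.1072]
tcp_rot: [0.994, -0.109, -0.0, 0.0]
contact_force: [0.5, -0.5, -0.9]
finger_gap: 0.0486
finger_force: 82.8
```

```bash
python3 - <<'E'
from h import *
go(.469,-.2447,-.023,-12.65)
im,D=grab_frame("scene");P=cloud("scene",D)
save("pics/p3.png",cv2.resize(im[170:320,100:300],(640,480),interpolation=2))
h=cv2.cvtColor(im,cv2.COLOR_RGB2HSV)
m=(h[...,1]<60)&(h[...,2]>90)&(P[...,2]>.10)&(P[...,2]<.25)&(abs(P[...,0]-.52)<.12)&(abs(P[...,1]+.255)<.08)
print(m.sum(),np.median(P[m],0)); Q=P[m]; print(np.linalg.svd(Q-Q.mean(0),full_matrices=False)[2][2])
E
```

```text
pos [ 0.4669 -0.2402  0.1072] t 13.83 gap 0.0486 F [ 0.5 -0.5 -0.9] | d [ 0.31  0.39 13.02] rot [0.    0.    0.002]
1486 [ 0.50980785 -0.25320714  0.15476912]
[-0.22288112 -0.39403795 -0.8916603 ]
```

View pics/p3.png

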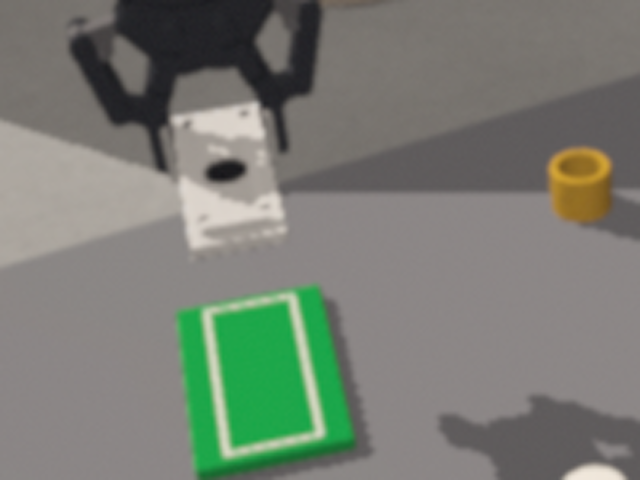

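The crop shows the plate held level over the pad: spot at crop (226,170), outline from (208,305) to (325,440). Measuring the spot and the tilt.

```bash
python3 - <<'E'
from h import *
im,D=grab_frame("scene");P=cloud("scene",D)
b=im[210:235,160:182];m=np.zeros((480,640),bool);m[214:232,162:180]=im[214:232,162:180].max(2)<75
m&=(P[...,2]>.13)
v,u=np.nonzero(m);print(len(u),u.mean(),v.mean(),P[m].mean(0).round(4),ray("scene",(u.mean(),v.mean()),.154).round(4))
s=read_state();Q=(P-s["position"])@Ro.from_quat(s["tcp_rot"]).as_matrix()
h=cv2.cvtColor(im,cv2.COLOR_RGB2HSV)
k=(h[...,1]<60)&(Q[...,0]>0.015)&(Q[...,0]<.085)&(abs(Q[...,1])<.02)&(abs(P[...,2]-.154)<.02)
A=np.c_[Q[k][:,0],Q[k][:,1],np.ones(k.sum())];print(k.sum(),np.linalg.lstsq(A,P[k][:,2],rcond=None)[0])
E
```

```text
52 170.15384615384616 222.90384615384616 [ 0.515  -0.2494  0.155 ] [ 0.5135 -0.2491  0.154 ]
515 [-0.0067257  -0.00441422  0.15502494]
```

```bash
python3 - <<'E'
from h import *
tips()
E
```

```text
toolY -60 115 low z [0.179 0.18  0.182]
toolY -50 142 low z [0.172 0.172 0.172]
toolY -40 142 low z [0.136 0.137 0.138]
toolY -30 229 low z [0.137 0.137 0.139]
toolY -20 163 low z [0.183 0.184 0.188]
toolY -10 121 low z [0.197 0.197 0.198]
toolY 0 119 low z [0.198 0.199 0.199]
toolY 10 128 low z [0.197 0.197 0.197]
toolY 20 183 low z [0.164 0.177 0.178]
toolY 30 243 low z [0.139 0.139 0.139]
toolY 40 110 low z [0.144 0.144 0.153]
toolY 50 169 low z [0.172 0.172 0.173]
toolY 60 99 low z [0.184 0.186 0.187]
```

carry_out --pt "4.6 0.22 0.34 1 0 0 0" --pt "4.6 0 0 3 0 0 0" --pt "4.6 0 0 3 0 0 0" --pt "4.6 0 0 2 0 0 0" --pt "4.6 0 0 1 0 0 0"

```text
t: 14.4
position: [0.466, -0.2433, 0.0039]
tcp_rot: [0.994, -0.109, -0.003, -0.001]
contact_force: [0.3, 0.9, -1.2]
finger_gap: 0.0486
finger_force: 82.8
```

carry_out --pt "4.6 0 0 0.4 0 0 0" --pt "4.6 0 0 0 0 0 0" --pt "4.6 0 0 0 0 0 0" --pt "4.6 0 0 0 0 0 0" --pt "4.6 0 0 0 0 0 0"

```text
t: 14.82
position: [0.4694, -0.2445, 0.0045]
tcp_rot: [0.994, -0.109, 0.001, 0.0]
contact_force: [-0.1, 0.2, -1.6]
finger_gap: 0.0489
finger_force: 82.8
```

carry_out --pt "4.6 0 0 0.8 0 0 0" --pt "4.6 0 0 0.7 0 0 0" --pt "4.6 0 0 0.5 0 0 0" --pt "4.6 0 0 0.2 0 0 0" --pt "4.6 0 0 0 0 0 0"

```text
t: 15.23
position: [0.4698, -0.2448, -0.008]
tcp_rot: [0.994, -0.11, -0.0, 0.0]
contact_force: [-23.4, 12.8, 93.1]
finger_gap: 0.0488
finger_force: 131.1
```

carry_out --pt "4.6 0 0 0.1 0 0 0" --pt "4.6 0 0 0 0 0 0" --pt "4.6 0 0 0 0 0 0" --pt "4.6 0 0 0 0 0 0" --pt "4.6 0 0 0 0 0 0"

```text
t: 15.65
position: [0.4698, -0.2448, -0.008]
tcp_rot: [0.994, -0.11, 0.0, 0.0]
contact_force: [-26.6, 13.6, 99.5]
finger_gap: 0.0487
finger_force: 134.9
```

carry_out --pt "4.6 0 0 -0.6 0 0 0" --pt "4.6 0 0 -0.3 0 0 0" --pt "4.6 0 0 -0.1 0 0 0" --pt "4.6 0 0 0 0 0 0" --pt "4.6 0 0 0 0 0 0"

```text
t: 16.07
position: [0.47, -0.2448, -0.0076]
tcp_rot: [0.994, -0.109, 0.001, 0.001]
contact_force: [-3.7, 1.2, 18.4]
finger_gap: 0.049
finger_force: 93.2
```

```bash
python3 - <<'E'
from h import *
go(.469,-.2447,-.008,-12.65)
im,P=tips("pics/p4.png",(130,200,250,290))
E
```

```text
pos [ 0.47   -0.2448 -0.0076] t 16.07 gap 0.049 F [-3.7  1.2 18.4] | d [-0.1   0.01  0.04] rot [ 0.001 -0.003  0.001]
toolY -60 91 low z [0.067 0.067 0.068]
toolY -50 107 low z [0.06 0.06 0.06]
toolY -40 117 low z [0.023 0.025 0.027]
toolY -30 179 low z [0.022 0.023 0.028]
toolY -20 124 low z [0.07  0.072 0.076]
toolY -10 91 low z [0.084 0.084 0.084]
toolY 0 89 low z [0.084 0.085 0.085]
toolY 10 95 low z [0.082 0.082 0.082]
toolY 20 140 low z [0.064 0.065 0.068]
toolY 30 186 low z [0.02  0.022 0.023]
toolY 40 75 low z [0.046 0.052 0.053]
toolY 50 138 low z [0.057 0.058 0.059]
toolY 60 72 low z [0.078 0.079 0.079]
```

View pics/p4.png

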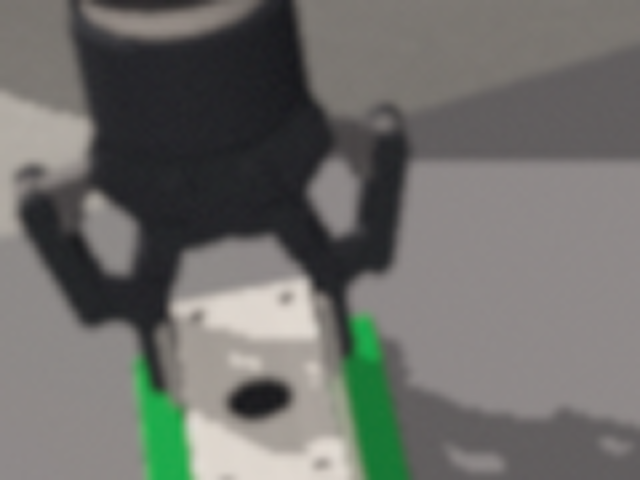

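The tips are on the pad (reported z ≈ −8 mm) with the plate about 20 mm above it. Relieving the contact force and letting it down from there. The fingers keep it guided, and I can regrip it closer to the tips to straighten it.

carry_out --pt "4.6 0 0 -0.2 0 0 0" --pt "4.6 0 0 0 0 0 0" --pt "4.6 0 0 0 0 0 0" --pt "4.6 0 0 0 0 0 0" --pt "4.6 0 0 0 0 0 0" --force 40

```text
t: 16.53
position: [0.4689, -0.2443, -0.0075]
tcp_rot: [0.994, -0.109, 0.0, 0.0]
contact_force: [-0.6, 0.1, 7.9]
finger_gap: 0.0485
finger_force: 87.1
```

carry_out --pt "8 0 0 0 0 0 0" --pt "8 0 0 0 0 0 0" --pt "8 0 0 0 0 0 0" --pt "8 0 0 0 0 0 0" --pt "8 0 0 0 0 0 0"

```text
t: 16.95
position: [0.4681, -0.2439, -0.0081]
tcp_rot: [0.994, -0.109, -0.0, -0.0]
contact_force: [0.4, -0.6, -0.2]
finger_gap: 0.0797
finger_force: 0.0
```

```bash
cat >> h.py <<'E'
def plate(x=.5137,y=-.2547):
    im,D=grab_frame("scene");P=cloud("scene",D);h=cv2.cvtColor(im,cv2.COLOR_RGB2HSV)
    k=((h[...,1]<70)&(h[...,2]>70)&(P[...,2]>.012)&(P[...,2]<.05)&(abs(P[...,0]-x)<.1)&(abs(P[...,1]-y)<.06)).astype(np.uint8)*255
    c=max(cv2.findContours(k,0,1)[0],key=cv2.contourArea);w=np.array([ray("scene",p[0],.018)[:2] for p in c],np.float32)*1000
    print("plate rect",cv2.minAreaRect(w),"z",np.percentile(P[k>0][:,2],[5,50,95]).round(4))
    return im,P
E
python3 - <<'E'
from h import *
go(.469,-.2447,-.008,-12.65)
im,P=plate()
u0,v0=proj("scene",[.5137,-.2547,.018]).astype(int);print(u0,v0)
m=np.zeros((480,640),bool);m[v0-9:v0+9,u0-9:u0+9]=im[v0-9:v0+9,u0-9:u0+9].max(2)<75
v,u=np.nonzero(m);print(len(u),ray("scene",(u.mean(),v.mean()),.018))
save("pics/p5.png",cv2.resize(im[200:335,110:290],(640,480),interpolation=2))
E
```

```text
pos [ 0.4681 -0.2439 -0.0081] t 16.95 gap 0.0797 F [ 0.4 -0.6 -0.2] | d [ 0.11  0.06 -0.01] rot [-0.     0.     0.002]
plate rect ((521.0518188476562, -253.16770935058594), (56.207340240478516, 143.7345733642578), 76.61116790771484) z [0.0131 0.0193 0.0331]
178 282
50 [ 0.5149947  -0.25352482  0.018     ]
```

View pics/p5.png

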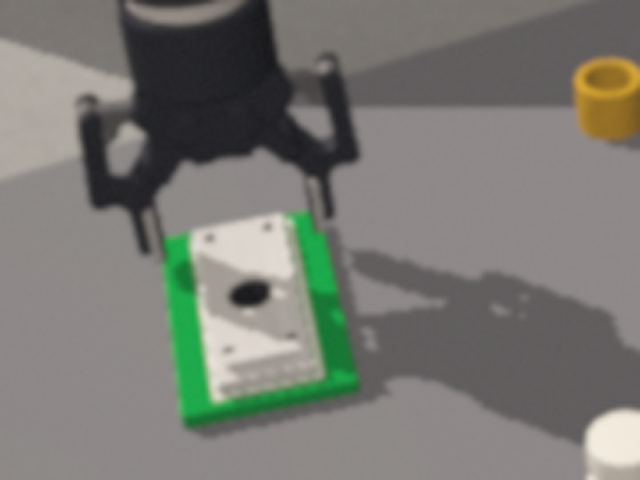

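The plate lies flat in the outline, spot at crop (248,293). In scene-camera terms the spot is at (515,−253.5) against the pad's (515,−252). Next the cup.

carry_out --pt "8 0 0 -2 0 0 0" --pt "8.5 0 0 -3 0 0 0" --pt "8.5 0 0 -3 0 0 0" --pt "8.5 0 0 -2 0 0 0" --pt "8.5 0 0 0 0 0 0"

```text
t: 17.42
position: [0.4716, -0.2456, 0.0967]
tcp_rot: [0.994, -0.109, 0.004, 0.001]
contact_force: [0.9, 0.1, 0.4]
finger_gap: 0.0853
finger_force: 0.0
```

carry_out --pt "8.5 0 0 0 0 0 0" --pt "8.5 0 0 0 0 0 0" --pt "8.5 0 0 0 0 0 0" --pt "8.5 0 0 0 0 0 0" --pt "8.5 0 0 0 0 0 0"

```text
t: 17.83
position: [0.4676, -0.2437, 0.0912]
tcp_rot: [0.994, -0.109, -0.001, -0.0]
contact_force: [0.8, 0.3, 0.6]
finger_gap: 0.0847
finger_force: 0.0
```

```bash
python3 - <<'E'
from h import *
go(.674,-.026,.09,-12.65)
E
```

```text
pos [ 0.4676 -0.2437  0.0912] t 17.83 gap 0.0847 F [0.8 0.3 0.6] | d [ 15.42 -25.73   0.09] rot [-0.     0.002  0.002]
```

carry_out --pt "8.5 1.7 -2.85 0 0 0 0" --pt "8.5 1.7 -2.85 0 0 0 0" --pt "8.5 1.7 -2.85 0 0 0 0" --pt "8.5 1.7 -2.85 0 0 0 0" --pt "8.5 1.7 -2.85 0 0 0 0"

```text
t: 18.25
position: [0.5828, -0.1221, 0.0915]
tcp_rot: [0.994, -0.109, -0.001, 0.0]
contact_force: [0.8, -0.1, -0.1]
finger_gap: 0.085
finger_force: 0.0
```

carry_out --pt "8.5 1.7 -2.85 0 0 0 0" --pt "8.5 1.7 -2.85 0 0 0 0" --pt "8.5 1.7 -2.85 0 0 0 0" --pt "8.5 1.7 -2.85 0 0 0 0" --pt "8.5 0 0 0 0 0 0"

```text
t: 18.67
position: [0.6773, -0.0175, 0.0915]
tcp_rot: [0.994, -0.105, 0.001, -0.003]
contact_force: [-0.0, 1.4, 0.5]
finger_gap: 0.085
finger_force: 0.0
```

carry_out --pt "8.5 0 0 2 0 0 0" --pt "8.5 0 0 2 0 0 0" --pt "8.5 0 0 1 0 0 0" --pt "8.5 0 0 0 0 0 0" --pt "8.5 0 0 0 0 0 0"

```text
t: 19.08
position: [0.6728, -0.0271, 0.0415]
tcp_rot: [0.994, -0.109, -0.001, 0.0]
contact_force: [-0.4, 0.0, 0.3]
finger_gap: 0.0849
finger_force: 0.0
```

```bash
python3 - <<'E'
from h import *
go(.674,-.026,-.016,-12.65)
im,P=tips("pics/c1.png",(255,220,395,325))
E
```

```text
pos [ 0.6728 -0.0271  0.0415] t 19.08 gap 0.0849 F [-0.4  0.   0.3] | d [ 0.1  -0.14  5.75] rot [0.    0.002 0.001]
toolY -60 193 low z [0.083 0.083 0.087]
toolY -50 103 low z [0.084 0.087 0.087]
toolY -40 153 low z [0.073 0.074 0.074]
toolY -30 140 low z [0.009 0.01  0.011]
toolY -20 159 low z [0.008 0.008 0.008]
toolY -10 174 low z [0.008 0.008 0.008]
toolY 0 157 low z [0.008 0.008 0.008]
toolY 10 159 low z [0.008 0.008 0.008]
toolY 20 197 low z [0.008 0.008 0.009]
toolY 30 224 low z [0.009 0.01  0.01 ]
toolY 40 194 low z [0.114 0.116 0.116]
toolY 50 153 low z [0.081 0.082 0.082]
toolY 60 141 low z [0.093 0.093 0.099]
```

View pics/c1.png

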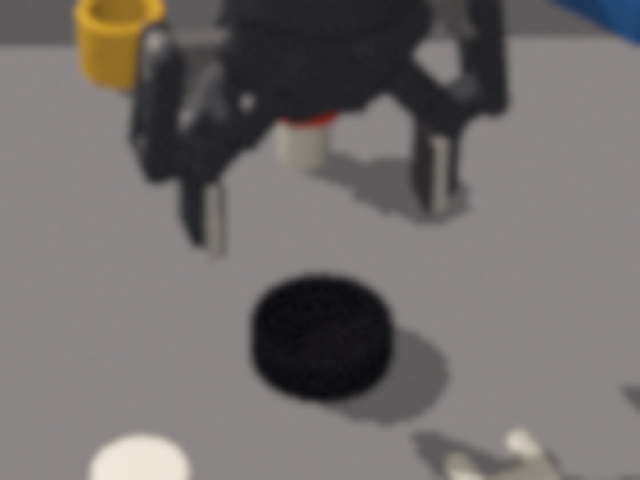

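The fingers stand over the cup (crop (322,335)), with tips at crop (205,250) and (435,210). Lowering and closing gently.

carry_out --pt "8.5 0.1 -0.1 2 0 0 0" --pt "8.5 0 0 1.5 0 0 0" --pt "8.5 0 0 1 0 0 0" --pt "8.5 0 0 0.6 0 0 0" --pt "8.5 0 0 0.4 0 0 0" --force 40

```text
t: 19.55
position: [0.6748, -0.0263, -0.0128]
tcp_rot: [0.994, -0.109, 0.0, 0.0]
contact_force: [0.0, -0.1, 0.9]
finger_gap: 0.0849
finger_force: 0.0
```

carry_out --pt "8.5 0 0 0 0 0 0" --pt "7.5 0 0 0 0 0 0" --pt "6.5 0 0 0 0 0 0" --pt "5.5 0 0 0 0 0 0" --pt "5.5 0 0 0 0 0 0"

```text
t: 19.97
position: [0.6754, -0.0263, -0.0112]
tcp_rot: [0.994, -0.109, 0.001, 0.0]
contact_force: [-1.2, 0.2, 5.4]
finger_gap: 0.0591
finger_force: 42.5
```

carry_out --pt "5.5 0 0 0 0 0 0" --pt "5.5 0 0 0 0 0 0" --pt "5.5 0 0 0 0 0 0" --pt "5.5 0 0 0 0 0 0" --pt "5.5 0 0 0 0 0 0"

```text
t: 20.38
position: [0.6754, -0.0263, -0.0112]
tcp_rot: [0.994, -0.109, 0.001, 0.0]
contact_force: [-2.0, 0.4, 5.8]
finger_gap: 0.0587
finger_force: 42.5
```

carry_out --pt "5.5 0 0 -1 0 0 0" --pt "5.5 0 0 -2.5 0 0 0" --pt "5.5 0 0 -2.5 0 0 0" --pt "5.5 0 0 -2 0 0 0" --pt "5.5 0 0 0 0 0 0"

```text
t: 20.8
position: [0.6784, -0.026, 0.0727]
tcp_rot: [0.994, -0.109, 0.005, -0.001]
contact_force: [1.7, 0.3, -0.2]
finger_gap: 0.0588
finger_force: 43.6
```

carry_out --pt "5.5 -0.6 1.4 0 0 0 0" --pt "5.5 -1.2 2.9 0 0 0 0" --pt "5.5 -1.2 2.9 0 0 0 0" --pt "5.5 -1.2 2.9 0 0 0 0" --pt "5.5 -1.2 2.9 0 0 0 0"

```text
t: 21.22
position: [0.5903, -0.143, 0.0654]
tcp_rot: [0.994, -0.109, -0.002, 0.0]
contact_force: [0.7, -0.2, -1.3]
finger_gap: 0.0589
finger_force: 43.6
```

carry_out --pt "5.5 -1.2 2.9 0 0 0 0" --pt "5.5 -1.2 2.9 0 0 0 0" --pt "5.5 -1.2 2.9 0 0 0 0" --pt "5.5 -1.2 2.9 0 0 0 0" --pt "5.5 -0.4 1.2 0 0 0 0"

```text
t: 21.63
position: [0.5087, -0.2601, 0.0655]
tcp_rot: [0.994, -0.113, -0.003, 0.001]
contact_force: [-1.1, -0.5, -1.9]
finger_gap: 0.0588
finger_force: 43.6
```

carry_out --pt "5.5 0 0 0 0 0 0" --pt "5.5 0 0 0 0 0 0" --pt "5.5 0 0 0 0 0 0" --pt "5.5 0 0 0 0 0 0" --pt "5.5 0 0 0 0 0 0"

```text
t: 22.05
position: [0.516, -0.2531, 0.067]
tcp_rot: [0.994, -0.108, 0.0, -0.0]
contact_force: [0.0, 0.5, -1.8]
finger_gap: 0.0585
finger_force: 43.6
```

```bash
python3 - <<'E'
from h import *
go(.515,-.2547,.008,-12.65)
im,D=grab_frame("scene");P=cloud("scene",D)
save("pics/c2.png",cv2.resize(im[200:320,110:270],(640,480),interpolation=2))
E
```

```text
pos [ 0.516  -0.2531  0.067 ] t 22.05 gap 0.0585 F [ 0.   0.5 -1.8] | d [-0.06  0.18  5.9 ] rot [-0.001 -0.     0.005]
```

View pics/c2.png

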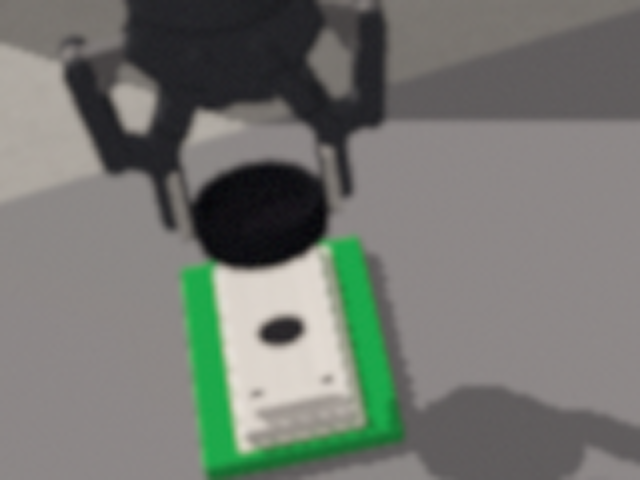

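The crop shows the cup held level above the plate: cup silhouette x 193–328, y 160–268, plate spot at (282,330). I'll check its centre by casting a ray at the cup's mid-height.

```bash
python3 - <<'E'
from h import *
for z in(.088,.09): print(ray("scene",(175.1,253.5),z).round(4))
print("spot",ray("scene",(110+282/4,200+330/4),.018).round(4))
E
```

```text
[ 0.5159 -0.2515  0.088 ]
[ 0.5185 -0.2521  0.09  ]
spot [ 0.5161 -0.2522  0.018 ]
```

carry_out --pt "5.5 0 0.05 2 0 0 0" --pt "5.5 0 0 2 0 0 0" --pt "5.5 0 0 1 0 0 0" --pt "5.5 0 0 0.5 0 0 0" --pt "5.5 0 0 0 0 0 0"

```text
t: 22.52
position: [0.5144, -0.2546, 0.0111]
tcp_rot: [0.994, -0.109, -0.001, -0.0]
contact_force: [0.3, -0.9, -1.3]
finger_gap: 0.0589
finger_force: 43.6
```

carry_out --pt "5.5 0 0 0.2 0 0 0" --pt "5.5 0 0 0.1 0 0 0" --pt "5.5 0 0 0 0 0 0" --pt "5.5 0 0 0 0 0 0" --pt "5.5 0 0 0 0 0 0"

```text
t: 22.93
position: [0.5153, -0.2556, 0.0098]
tcp_rot: [0.994, -0.109, 0.001, 0.0]
contact_force: [-0.5, 0.8, -1.5]
finger_gap: 0.0588
finger_force: 43.6
```

carry_out --pt "5.5 0 0 0.1 0 0 0" --pt "5.5 0 0 0.1 0 0 0" --pt "5.5 0 0 0.1 0 0 0" --pt "5.5 0 0 0 0 0 0" --pt "5.5 0 0 0 0 0 0"

```text
t: 23.35
position: [0.515, -0.2555, 0.0068]
tcp_rot: [0.994, -0.109, 0.0, 0.0]
contact_force: [-1.8, 0.9, 4.4]
finger_gap: 0.059
finger_force: 44.1
```

carry_out --pt "5.5 0 0 0.1 0 0 0" --pt "5.5 0 0 0 0 0 0" --pt "5.5 0 0 0 0 0 0" --pt "5.5 0 0 0 0 0 0" --pt "5.5 0 0 0 0 0 0"

```text
t: 23.77
position: [0.515, -0.2555, 0.0067]
tcp_rot: [0.994, -0.109, 0.0, 0.0]
contact_force: [-3.4, 2.1, 12.7]
finger_gap: 0.0588
finger_force: 44.7
```

carry_out --pt "5.5 0 0 -0.1 0 0 0" --pt "8.5 0 0 0 0 0 0" --pt "8.5 0 0 0 0 0 0" --pt "8.5 0 0 0 0 0 0" --pt "8.5 0 0 -1 0 0 0"

```text
t: 24.18
position: [0.5133, -0.2547, 0.0146]
tcp_rot: [0.994, -0.109, -0.002, -0.001]
contact_force: [-0.5, -0.4, -0.2]
finger_gap: 0.0852
finger_force: 0.0
```

carry_out --pt "8.5 0 0 -2 0 0 0" --pt "8.5 0 0 -3 0 0 0" --pt "8.5 0 0 -3 0 0 0" --pt "8.5 0 0 -1 0 0 0" --pt "8.5 0 0 0 0 0 0"

```text
t: 24.6
position: [0.5175, -0.2565, 0.1101]
tcp_rot: [0.994, -0.109, 0.004, 0.001]
contact_force: [-0.8, -0.0, 0.3]
finger_gap: 0.085
finger_force: 0.0
```

carry_out --pt "8.5 -1.48 -2.9 0 0 0 0" --pt "8.5 -1.48 -2.9 0 0 0 0" --pt "8.5 -1.48 -2.9 0 0 0 0" --pt "8.5 -1.48 -2.9 0 0 0 0" --pt "8.5 -1.48 -2.9 0 0 0 0"

```text
t: 25.02
position: [0.4724, -0.0963, 0.1049]
tcp_rot: [0.994, -0.109, -0.001, -0.0]
contact_force: [-0.6, 0.8, -0.1]
finger_gap: 0.085
finger_force: 0.0
```

carry_out --pt "8.5 -1.48 -2.9 0 0 0 0" --pt "8.5 -1.48 -2.9 0 0 0 0" --pt "8.5 -1.48 -2.9 0 0 0 0" --pt "8.5 0 0 0 0 0 0" --pt "8.5 0 0 0 0 0 0"

```text
t: 25.43
position: [0.4485, -0.0016, 0.1052]
tcp_rot: [0.994, -0.107, -0.001, 0.0]
contact_force: [-0.9, -0.7, 0.7]
finger_gap: 0.0852
finger_force: 0.0
```

carry_out --pt "8.5 0 0 0 0 0 0" --pt "8.5 0 0 0 0 0 0" --pt "8.5 0 0 0 0 0 0" --pt "8.5 0 0 0 0 0 0" --pt "8.5 0 0 0 0 0 0"

```text
t: 25.85
position: [0.4499, -0.004, 0.1061]
tcp_rot: [0.994, -0.11, -0.0, 0.0]
contact_force: [0.0, 0.4, -0.1]
finger_gap: 0.085
finger_force: 0.0
```

```bash
python3 - <<'E'
from h import *
go(.450,-.0033,.0,-12.65)
for n in("top","scene"):
    im,D=grab_frame(n);P=cloud(n,D);u0,v0=proj(n,[.514,-.255,.03]).astype(int)
    k=np.zeros((480,640),np.uint8);r=22;k[v0-r:v0+r,u0-r:u0+r]=(im[v0-r:v0+r,u0-r:u0+r].max(2)<45)*255
    c=max(cv2.findContours(k,0,1)[0],key=cv2.contourArea);x,y,w,h=cv2.boundingRect(c)
    print(n,"cup box",x,y,w,h,cv2.contourArea(c),ray(n,(x+(w-1)/2,y+(h-1)/2),.028).round(4))
    print("z",np.percentile(P[k>0][:,2],[5,50,95]).round(3))
    g=cv2.inRange(cv2.cvtColor(im,cv2.COLOR_RGB2HSV),(45,100,50),(80,255,255));w0=70
    gg=np.zeros_like(g);gg[v0-50:v0+50,u0-40:u0+40]=g[v0-50:v0+50,u0-40:u0+40]
    c=np.vstack([q for q in cv2.findContours(gg,0,1)[0] if len(q)>8]);w=np.array([ray(n,p[0],.01)[:2] for p in c],np.float32)*1000
    print("pad",cv2.minAreaRect(w))
E
```

```text
pos [ 0.4499 -0.004   0.1061] t 25.85 gap 0.085 F [ 0.   0.4 -0.1] | d [-0.   -0.08 10.61] rot [0. 0. 0.]
top cup box 417 257 25 24 427.5 [ 0.5134 -0.2574  0.028 ]
z [0.019 0.026 0.041]
pad ((513.274169921875, -254.3748779296875), (89.70079040527344, 150.29981994628906), 77.41493225097656)
scene cup box 164 267 30 25 570.0 [ 0.5162 -0.2547  0.028 ]
z [0.023 0.028 0.039]
pad ((520.8995361328125, -252.9842529296875), (89.44499206542969, 156.27125549316406), 77.48314666748047)
```

The cup stands on the plate within about 3 mm of the middle (top ray (513,−257), scene (516,−255), heights right). Now the bushing, gripped by its upper half only.

carry_out --pt "8.5 0 -0.05 3 0 0 0" --pt "8.5 0 0 3 0 0 0" --pt "8.5 0 0 2.5 0 0 0" --pt "8.5 0 0 1.4 0 0 0" --pt "8.5 0 0 0.5 0 0 0"

```text
t: 26.37
position: [0.4479, -0.0029, -0.0]
tcp_rot: [0.994, -0.109, -0.002, 0.0]
contact_force: [-0.3, 0.7, -0.2]
finger_gap: 0.0847
finger_force: 0.0
```

carry_out --pt "7 0 0 0 0 0 0" --pt "5.5 0 0 0 0 0 0" --pt "4.5 0 0 0 0 0 0" --pt "3.8 0 0 0 0 0 0" --pt "3.8 0 0 0 0 0 0"

```text
t: 26.78
position: [0.4512, -0.0029, 0.0037]
tcp_rot: [0.994, -0.109, 0.001, 0.0]
contact_force: [-1.2, 0.2, 5.0]
finger_gap: 0.0401
finger_force: 40.1
```

carry_out --pt "3.8 0 0 0 0 0 0" --pt "3.8 0 0 0 0 0 0" --pt "3.8 0 0 0 0 0 0" --pt "3.8 0 0 0 0 0 0" --pt "3.8 0 0 0 0 0 0"

```text
t: 27.2
position: [0.4512, -0.0029, 0.0037]
tcp_rot: [0.994, -0.109, 0.001, 0.0]
contact_force: [-1.5, 0.2, 5.6]
finger_gap: 0.0402
finger_force: 40.2
```

```bash
python3 - <<'E'
from h import *
go(.450,-.0033,.002,-12.65)
im,P=tips()
m=cv2.inRange(cv2.cvtColor(im,cv2.COLOR_RGB2HSV),(10,120,60),(28,255,255));m[:,:255]=0;m[:,310:]=0;m[:200]=0;m[255:]=0
Q=P[m>0];print(len(Q),np.percentile(Q,[2,50,98],axis=0).round(4))
E
```

```text
pos [ 0.4512 -0.0029  0.0037] t 27.2 gap 0.0402 F [-1.5  0.2  5.6] | d [-0.11  0.07  0.17] rot [-0.    -0.003  0.002]
toolY -60 63 low z [0.085 0.088 0.09 ]
toolY -50 129 low z [0.069 0.069 0.072]
toolY -40 77 low z [0.063 0.065 0.066]
toolY -30 125 low z [0.034 0.035 0.035]
toolY -20 142 low z [0.044 0.045 0.046]
toolY -10 91 low z [0.094 0.095 0.095]
toolY 0 77 low z [0.095 0.096 0.096]
toolY 10 67 low z [0.093 0.096 0.096]
toolY 20 156 low z [0.062 0.065 0.066]
toolY 30 215 low z [0.03  0.03  0.031]
toolY 40 79 low z [0.065 0.067 0.067]
toolY 50 91 low z [0.069 0.069 0.07 ]
toolY 60 47 low z [0.087 0.091 0.095]
371 [[ 0.4345 -0.0226  0.003 ]
 [ 0.4631 -0.0036  0.0249]
 [ 0.4734  0.0148  0.0371]]
```

carry_out --pt "3.8 0 0 -1 0 0 0" --pt "3.8 0 0 -2.5 0 0 0" --pt "3.8 0 0 -2.5 0 0 0" --pt "3.8 0 0 -2 0 0 0" --pt "3.8 0 0 -1 0 0 0" --force 60

```text
t: 27.67
position: [0.4516, -0.0026, 0.0954]
tcp_rot: [0.994, -0.109, 0.003, -0.0]
contact_force: [0.5, -0.5, -2.1]
finger_gap: 0.0393
finger_force: 60.8
```

carry_out --pt "3.8 0.7 1.5 0 0 0 0" --pt "3.8 1.48 2.9 0 0 0 0" --pt "3.8 1.48 2.9 0 0 0 0" --pt "3.8 1.48 2.9 0 0 0 0" --pt "3.8 1.48 2.9 0 0 0 0"

```text
t: 28.08
position: [0.4858, -0.1463, 0.0924]
tcp_rot: [0.994, -0.109, -0.0, 0.0]
contact_force: [0.4, 0.3, -0.2]
finger_gap: 0.0397
finger_force: 60.8
```

carry_out --pt "3.8 1.48 2.9 0 0 0 0" --pt "3.8 1.48 2.9 0 0 0 0" --pt "3.8 1.48 2.9 0 0 0 0" --pt "3.8 0.7 1.5 0 0 0 0" --pt "3.8 0 0 0 0 0 0"

```text
t: 28.5
position: [0.5136, -0.2614, 0.0922]
tcp_rot: [0.994, -0.113, 0.0, 0.002]
contact_force: [-0.0, -0.3, -1.0]
finger_gap: 0.0395
finger_force: 60.8
```

carry_out --pt "3.8 0 0 0 0 0 0" --pt "3.8 0 0 0 0 0 0" --pt "3.8 0 0 0 0 0 0" --pt "3.8 0 0 0 0 0 0" --pt "3.8 0 0 0 0 0 0"

```text
t: 28.92
position: [0.5141, -0.2546, 0.0923]
tcp_rot: [0.994, -0.108, -0.0, -0.0]
contact_force: [-0.4, 0.3, -2.0]
finger_gap: 0.0395
finger_force: 60.8
```

```bash
cat >> h.py <<'E'
def blob(n,lo,hi,X,r,im=None):
    if im is None: im=grab_frame(n)[0]
    u0,v0=proj(n,X).astype(int);k=np.zeros((480,640),np.uint8)
    k[v0-r:v0+r,u0-r:u0+r]=cv2.inRange(cv2.cvtColor(im,cv2.COLOR_RGB2HSV),lo,hi)[v0-r:v0+r,u0-r:u0+r]
    c=max(cv2.findContours(k,0,1)[0],key=cv2.contourArea);x,y,w,h=cv2.boundingRect(c)
    return (x,y,w,h),(x+(w-1)/2,y+(h-1)/2)
E
python3 - <<'E'
from h import *
go(.5152,-.2560,.027,-12.65)
im,D=grab_frame("scene");P=cloud("scene",D)
z0=read_state()["position"][2]-.0037
b,c=blob("scene",(10,120,60),(28,255,255),[.514,-.2555,z0+.017],25,im);print("bush",b,ray("scene",c,z0+.017).round(4))
m=cv2.inRange(cv2.cvtColor(im,cv2.COLOR_RGB2HSV),(10,120,60),(28,255,255));Q=P[b[1]:b[1]+b[3],b[0]:b[0]+b[2]][m[b[1]:b[1]+b[3],b[0]:b[0]+b[2]]>0];print(np.percentile(Q,[2,50,98],axis=0).round(4))
b,c=blob("scene",(0,0,0),(180,255,45),[.514,-.2555,.028],19,im);print("cup",b,ray("scene",c,.028).round(4))
E
```

```text
pos [ 0.5141 -0.2546  0.0923] t 28.92 gap 0.0395 F [-0.4  0.3 -2. ] | d [0.14 0.12 6.53] rot [-0.     0.     0.003]
bush (160, 232, 24, 28) [ 0.513  -0.2545  0.1057]
[[ 0.4979 -0.2739  0.092 ]
 [ 0.528  -0.2551  0.1135]
 [ 0.5357 -0.2371  0.1246]]
cup (164, 267, 30, 25) [ 0.5162 -0.2547  0.028 ]
```

carry_out --pt "3.8 0.14 0.08 1.5 0 0 0" --pt "3.8 0 0 1.5 0 0 0" --pt "3.8 0 0 1.2 0 0 0" --pt "3.8 0 0 0.5 0 0 0" --pt "3.8 0 0 0 0 0 0"

```text
t: 29.38
position: [0.5141, -0.2561, 0.0437]
tcp_rot: [0.994, -0.109, -0.002, -0.0]
contact_force: [-0.8, -0.1, -2.4]
finger_gap: 0.0394
finger_force: 60.8
```

carry_out --pt "3.8 0 0 0.2 0 0 0" --pt "3.8 0 0 0.2 0 0 0" --pt "3.8 0 0 0.2 0 0 0" --pt "3.8 0 0 0 0 0 0" --pt "3.8 0 0 0 0 0 0"

```text
t: 29.8
position: [0.5154, -0.2569, 0.0395]
tcp_rot: [0.994, -0.109, 0.0, 0.0]
contact_force: [0.0, -0.1, -0.0]
finger_gap: 0.0394
finger_force: 60.8
```

carry_out --pt "3.8 0 0 0.1 0 0 0" --pt "3.8 0 0 0.1 0 0 0" --pt "3.8 0 0 0.1 0 0 0" --pt "3.8 0 0 0 0 0 0" --pt "3.8 0 0 0 0 0 0"

```text
t: 30.22
position: [0.5152, -0.2568, 0.0361]
tcp_rot: [0.994, -0.109, -0.0, 0.0]
contact_force: [-0.3, 0.2, -2.2]
finger_gap: 0.0394
finger_force: 60.8
```

Entered without contact. Going on to the floor.

carry_out --pt "3.8 0 0 0.2 0 0 0" --pt "3.8 0 0 0.2 0 0 0" --pt "3.8 0 0 0.1 0 0 0" --pt "3.8 0 0 0.1 0 0 0" --pt "3.8 0 0 0 0 0 0"

```text
t: 30.63
position: [0.515, -0.2567, 0.0299]
tcp_rot: [0.994, -0.109, -0.0, -0.0]
contact_force: [0.2, -0.0, -1.8]
finger_gap: 0.0399
finger_force: 60.8
```

carry_out --pt "3.8 0 0 0.1 0 0 0" --pt "3.8 0 0 0.1 0 0 0" --pt "3.8 0 0 0 0 0 0" --pt "3.8 0 0 0 0 0 0" --pt "3.8 0 0 0 0 0 0"

```text
t: 31.05
position: [0.5153, -0.2568, 0.0283]
tcp_rot: [0.994, -0.109, 0.0, 0.0]
contact_force: [-0.2, 0.4, -2.5]
finger_gap: 0.0393
finger_force: 60.8
```

carry_out --pt "3.8 0 0 0.1 0 0 0" --pt "3.8 0 0 0 0 0 0" --pt "3.8 0 0 0.1 0 0 0" --pt "3.8 0 0 0 0 0 0" --pt "3.8 0 0 0 0 0 0"

```text
t: 31.47
position: [0.5154, -0.2569, 0.0279]
tcp_rot: [0.994, -0.109, 0.0, 0.0]
contact_force: [-4.6, 2.6, 10.6]
finger_gap: 0.0396
finger_force: 62.1
```

Contact came at the predicted floor height. Before releasing I'll use the last picture to see exactly how deep the tips sit relative to the bushing, because the plug's head needs that.

```bash
python3 - <<'E'
from h import *
im,D=grab_frame("scene");P=cloud("scene",D)
save("pics/b1.png",cv2.resize(im[215:305,125:245],(800,600),interpolation=2))
for z in(.005,.01,.015,.02,.025): print("p4 tip",z,proj("scene",[.464,-.271,z]).round(1))
s=read_state();R=Ro.from_quat(s["tcp_rot"])
for sy in(-.021,.021):
    for z in(.04,.046,.052,.058): print(sy,z,((proj("scene",list((s["position"]+R.apply([.0,sy,0]))[:2])+[z])-[125,215])*800/120).round(0))
E
```

```text
p4 tip 0.005 [163.6 275.6]
p4 tip 0.01 [163.2 273.7]
p4 tip 0.015 [162.8 271.8]
p4 tip 0.02 [162.4 269.8]
p4 tip 0.025 [161.9 267.9]
-0.021 0.04 [417. 381.]
-0.021 0.046 [414. 364.]
-0.021 0.052 [411. 348.]
-0.021 0.058 [408. 332.]
0.021 0.04 [266. 410.]
0.021 0.046 [262. 394.]
0.021 0.052 [258. 377.]
0.021 0.058 [255. 361.]
```

View pics/b1.png

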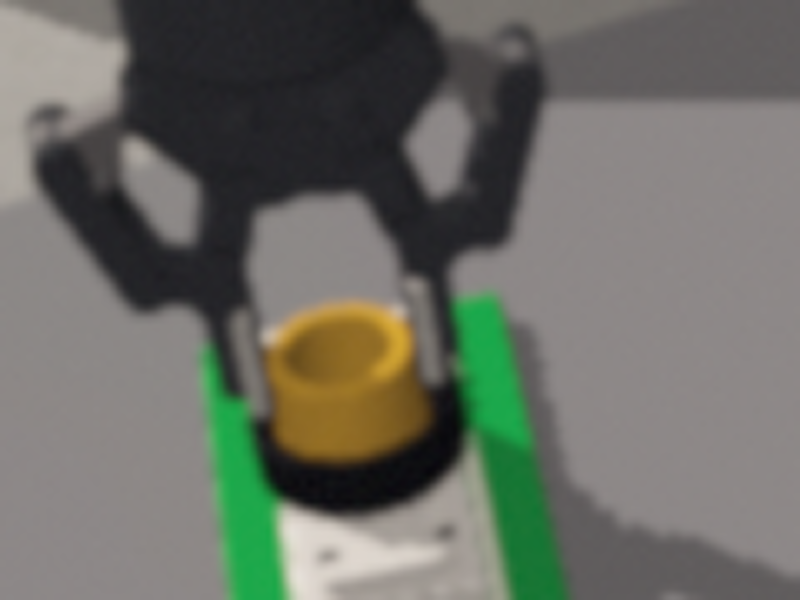

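The crop shows the bushing seated in the cup with 20 mm above the rim. The pads end at crop (262,415) and (435,385), i.e. tip z ≈ 42 mm at reported 28 mm, so the tips are about 14.5 mm above the reported z at this opening. For the plug's head I need reported z ≈ 21 mm. Releasing and moving to the plug.

carry_out --pt "3.8 0 0 -0.1 0 0 0" --pt "6 0 0 0 0 0 0" --pt "7.5 0 0 0 0 0 0" --pt "7.5 0 0 0 0 0 0" --pt "7.5 0 0 0 0 0 0"

```text
t: 31.93
position: [0.5153, -0.2568, 0.027]
tcp_rot: [0.994, -0.109, -0.0, 0.0]
contact_force: [-0.0, 0.1, -0.1]
finger_gap: 0.075
finger_force: 0.0
```

carry_out --pt "7.5 0 0 -2 0 0 0" --pt "7.5 0 0 -3 0 0 0" --pt "7.5 0 0 -3 0 0 0" --pt "7.5 0 0 -2 0 0 0" --pt "7.5 0 0 0 0 0 0"

```text
t: 32.35
position: [0.5186, -0.2583, 0.1321]
tcp_rot: [0.994, -0.109, 0.005, 0.001]
contact_force: [1.2, 0.0, 0.8]
finger_gap: 0.075
finger_force: 0.0
```

carry_out --pt "7.5 -0.23 -2.94 0 0 0 0" --pt "7.5 -0.23 -2.94 0 0 0 0" --pt "7.5 -0.23 -2.94 0 0 0 0" --pt "7.5 -0.23 -2.94 0 0 0 0" --pt "7.5 -0.23 -2.94 0 0 0 0"

```text
t: 32.77
position: [0.5355, -0.1094, 0.1264]
tcp_rot: [0.994, -0.109, -0.0, 0.0]
contact_force: [-0.5, 0.7, -0.2]
finger_gap: 0.075
finger_force: 0.0
```

carry_out --pt "7.5 -0.23 -2.94 0 0 0 0" --pt "7.5 -0.23 -2.94 0 0 0 0" --pt "7.5 -0.23 -2.94 0 0 0 0" --pt "7.5 -0.23 -2.94 0 0 0 0" --pt "7.5 -0.23 -2.94 0 0 0 0"

```text
t: 33.18
position: [0.5562, 0.0365, 0.1263]
tcp_rot: [0.994, -0.109, -0.001, 0.0]
contact_force: [0.8, -0.2, -0.2]
finger_gap: 0.0746
finger_force: 0.0
```

carry_out --pt "7.5 0 0 0 0 0 0" --pt "7.5 0 0 0 0 0 0" --pt "7.5 0 0 0 0 0 0" --pt "7.5 0 0 0 0 0 0" --pt "7.5 0 0 0 0 0 0"

```text
t: 33.6
position: [0.5565, 0.0334, 0.1269]
tcp_rot: [0.994, -0.111, -0.0, 0.0]
contact_force: [-0.1, -0.3, -0.0]
finger_gap: 0.0752
finger_force: 0.0
```

```bash
python3 - <<'E'
from h import *
go(.5566,.0353,.021,-12.65)
B=((10,120,60),(28,255,255))
im=grab_frame("top")[0]; b,c=blob("top",*B,[.514,-.2565,.058],16,im);print("bush top",b,ray("top",c,.056).round(4))
im=grab_frame("scene")[0]; b,c=blob("scene",*B,[.514,-.2565,.048],20,im);print("bush scene",b,ray("scene",c,.048).round(4))
b,c=blob("scene",(0,150,90),(8,255,255),[.5566,.0353,.039],18,im);print("plug head",b,ray("scene",c,.039).round(4))
b,c=blob("scene",(0,0,0),(180,255,45),[.514,-.2555,.028],19,im);print("cup",b,ray("scene",c,.028).round(4))
E
```

```text
pos [0.5565 0.0334 0.1269] t 33.6 gap 0.0752 F [-0.1 -0.3 -0. ] | d [-0.03 -0.2  10.59] rot [ 0.001  0.    -0.001]
bush top (423, 259, 18, 18) [ 0.5121 -0.2573  0.056 ]
bush scene (164, 261, 26, 24) [ 0.5204 -0.2568  0.048 ]
plug head (312, 232, 19, 15) [0.5563 0.0369 0.039 ]
cup (164, 269, 30, 23) [ 0.519  -0.2556  0.028 ]
```

carry_out --pt "7.5 0 -0.1 3 0 0 0" --pt "7.5 0 0 3 0 0 0" --pt "7.5 0 0 2.5 0 0 0" --pt "7.5 0 0 1.5 0 0 0" --pt "7.5 0 0 0.55 0 0 0" --force 40

```text
t: 34.12
position: [0.5547, 0.0352, 0.019]
tcp_rot: [0.994, -0.11, -0.002, 0.001]
contact_force: [-0.4, 0.4, 0.5]
finger_gap: 0.075
finger_force: 0.0
```

carry_out --pt "7 0 0 0 0 0 0" --pt "5.5 0 0 0 0 0 0" --pt "4.5 0 0 0 0 0 0" --pt "3.6 0 0 0 0 0 0" --pt "3.6 0 0 0 0 0 0"

```text
t: 34.53
position: [0.5585, 0.0361, 0.0235]
tcp_rot: [0.994, -0.109, 0.002, -0.0]
contact_force: [0.7, -0.2, 6.8]
finger_gap: 0.0375
finger_force: 39.8
```

carry_out --pt "3.6 0 0 0 0 0 0" --pt "3.6 0 0 0 0 0 0" --pt "3.6 0 0 0 0 0 0" --pt "3.6 0 0 0 0 0 0" --pt "3.6 0 0 0 0 0 0"

```text
t: 34.95
position: [0.5585, 0.0361, 0.0234]
tcp_rot: [0.994, -0.109, 0.002, -0.0]
contact_force: [0.2, -0.9, 5.8]
finger_gap: 0.0377
finger_force: 39.9
```

carry_out --pt "3.6 0 0 -1 0 0 0" --pt "3.6 0 0 -2.5 0 0 0" --pt "3.6 0 0 -2.5 0 0 0" --pt "3.6 0 0 -2 0 0 0" --pt "3.6 0 0 -1 0 0 0" --force 60

```text
t: 35.37
position: [0.5584, 0.0365, 0.1149]
tcp_rot: [0.994, -0.109, 0.002, -0.0]
contact_force: [0.8, 0.4, 0.2]
finger_gap: 0.037
finger_force: 52.3
```

carry_out --pt "3.6 0.1 1.5 0 0 0 0" --pt "3.6 0.22 2.9 0 0 0 0" --pt "3.6 0.22 2.9 0 0 0 0" --pt "3.6 0.22 2.9 0 0 0 0" --pt "3.6 0.22 2.9 0 0 0 0"

```text
t: 35.78
position: [0.537, -0.0949, 0.1115]
tcp_rot: [0.994, -0.109, -0.0, 0.0]
contact_force: [0.6, -0.4, -1.5]
finger_gap: 0.0369
finger_force: 52.3
```

carry_out --pt "3.6 0.22 2.9 0 0 0 0" --pt "3.6 0.22 2.9 0 0 0 0" --pt "3.6 0.22 2.9 0 0 0 0" --pt "3.6 0.22 2.9 0 0 0 0" --pt "3.6 0.22 2.9 0 0 0 0"

```text
t: 36.2
position: [0.5162, -0.2388, 0.1114]
tcp_rot: [0.994, -0.109, -0.001, -0.0]
contact_force: [0.2, 0.2, -1.3]
finger_gap: 0.0374
finger_force: 52.3
```

carry_out --pt "3.6 0.1 1.7 0 0 0 0" --pt "3.6 0 0 0 0 0 0" --pt "3.6 0 0 0 0 0 0" --pt "3.6 0 0 0 0 0 0" --pt "3.6 0 0 0 0 0 0"

```text
t: 36.62
position: [0.5149, -0.2526, 0.1115]
tcp_rot: [0.994, -0.108, -0.0, -0.001]
contact_force: [-0.7, 1.0, -0.9]
finger_gap: 0.0369
finger_force: 52.4
```

carry_out --pt "3.6 0 0 0 0 0 0" --pt "3.6 0 0 0 0 0 0" --pt "3.6 0 0 0 0 0 0" --pt "3.6 0 0 0 0 0 0" --pt "3.6 0 0 0 0 0 0"

```text
t: 37.03
position: [0.5146, -0.2544, 0.1117]
tcp_rot: [0.994, -0.109, 0.0, 0.0]
contact_force: [-0.8, 0.5, -1.9]
finger_gap: 0.0372
finger_force: 52.4
```

```bash
python3 - <<'E'
from h import *
go(.516,-.2568,.0494,-12.65)
im,D=grab_frame("scene");P=cloud("scene",D)
z0=read_state()["position"][2]-.0234
b,c=blob("scene",(0,150,90),(8,255,255),[.5145,-.2568,z0+.039],22,im);print("head",b,ray("scene",c,z0+.039).round(4))
b2,c2=blob("scene",(10,120,60),(28,255,255),[.514,-.2565,.048],22,im);print("bush",b2,ray("scene",c2,.048).round(4),"expected px",proj("scene",[.5142,-.257,.048]))
# pin below head: bright grey columns
v=int(b[1]+b[3]+4);print(v,[tuple(map(int,im[v,u])) for u in range(b[0]-2,b[0]+b[2]+2,2)])
E
```

```text
pos [ 0.5146 -0.2544  0.1117] t 37.03 gap 0.0372 F [-0.8  0.5 -1.9] | d [0.19 0.2  6.23] rot [ 0.    -0.     0.002]
head (159, 227, 23, 18) [ 0.5124 -0.2534  0.1273]
bush (164, 261, 26, 24) [ 0.5204 -0.2568  0.048 ] expected px [175.31493845 270.70912498]
249 [(140, 136, 135), (139, 135, 134), (138, 134, 133), (139, 136, 134), (143, 138, 135), (151, 145, 136), (141, 135, 125), (138, 132, 123), (131, 125, 116), (121, 115, 107), (104, 100, 92), (116, 112, 110), (138, 133, 133), (139, 134, 133)]
```

carry_out --pt "3.6 0.2 0.22 1 0 0 0" --pt "3.6 0 0 1 0 0 0" --pt "3.6 0 0 0.6 0 0 0" --pt "3.6 0 0 0 0 0 0" --pt "3.6 0 0 0 0 0 0"

```text
t: 37.5
position: [0.5153, -0.2569, 0.0846]
tcp_rot: [0.994, -0.109, -0.001, -0.0]
contact_force: [0.7, -0.7, -1.4]
finger_gap: 0.0374
finger_force: 52.4
```

carry_out --pt "3.6 0 0 0.2 0 0 0" --pt "3.6 0 0 0.2 0 0 0" --pt "3.6 0 0 0.2 0 0 0" --pt "3.6 0 0 0 0 0 0" --pt "3.6 0 0 0 0 0 0"

```text
t: 37.92
position: [0.5159, -0.2572, 0.0797]
tcp_rot: [0.994, -0.109, 0.0, 0.0]
contact_force: [-0.4, -0.2, -1.0]
finger_gap: 0.0367
finger_force: 52.4
```

carry_out --pt "3.6 0 0 0.1 0 0 0" --pt "3.6 0 0 0.1 0 0 0" --pt "3.6 0 0 0.1 0 0 0" --pt "3.6 0 0 0.1 0 0 0" --pt "3.6 0 0 0 0 0 0"

```text
t: 38.33
position: [0.5158, -0.2571, 0.0755]
tcp_rot: [0.994, -0.109, -0.0, -0.0]
contact_force: [-0.4, -0.0, -1.2]
finger_gap: 0.0369
finger_force: 52.4
```

The pin is 6 mm inside with no contact. Going down to home at about 0.049.

carry_out --pt "3.6 0 0 0.4 0 0 0" --pt "3.6 0 0 0.4 0 0 0" --pt "3.6 0 0 0.4 0 0 0" --pt "3.6 0 0 0.3 0 0 0" --pt "3.6 0 0 0 0 0 0"

```text
t: 38.75
position: [0.5152, -0.2569, 0.0596]
tcp_rot: [0.994, -0.109, -0.001, -0.0]
contact_force: [-1.3, -0.6, -1.1]
finger_gap: 0.0372
finger_force: 52.4
```

carry_out --pt "3.6 0 0 0.3 0 0 0" --pt "3.6 0 0 0.3 0 0 0" --pt "3.6 0 0 0.2 0 0 0" --pt "3.6 0 0 0.1 0 0 0" --pt "3.6 0 0 0 0 0 0"

```text
t: 39.17
position: [0.5158, -0.2571, 0.0514]
tcp_rot: [0.994, -0.109, -0.0, -0.0]
contact_force: [0.4, -0.6, -1.3]
finger_gap: 0.0369
finger_force: 52.4
```

carry_out --pt "3.6 0 0 0.1 0 0 0" --pt "3.6 0 0 0 0 0 0" --pt "3.6 0 0 0.1 0 0 0" --pt "3.6 0 0 0 0 0 0" --pt "3.6 0 0 0 0 0 0"

```text
t: 39.58
position: [0.5162, -0.2573, 0.05]
tcp_rot: [0.994, -0.109, 0.0, 0.0]
contact_force: [0.0, 0.7, 0.1]
finger_gap: 0.037
finger_force: 52.5
```

carry_out --pt "3.6 0 0 0.1 0 0 0" --pt "3.6 0 0 0 0 0 0" --pt "3.6 0 0 0 0 0 0" --pt "3.6 0 0 0 0 0 0" --pt "3.6 0 0 0 0 0 0"

```text
t: 40.0
position: [0.5164, -0.2573, 0.0498]
tcp_rot: [0.994, -0.109, 0.0, 0.0]
contact_force: [-1.5, 1.2, 6.0]
finger_gap: 0.0371
finger_force: 53.1
```

carry_out --pt "4.5 0 0 0 0 0 0" --pt "6 0 0 0 0 0 0" --pt "7.5 0 0 0 0 0 0" --pt "7.5 0 0 0 0 0 0" --pt "7.5 0 0 -1 0 0 0"

```text
t: 40.42
position: [0.5143, -0.2565, 0.0571]
tcp_rot: [0.994, -0.109, -0.002, -0.001]
contact_force: [-0.8, -0.5, -0.1]
finger_gap: 0.0749
finger_force: 0.0
```

carry_out --pt "7.5 0 0 -2 0 0 0" --pt "7.5 0 0 -3 0 0 0" --pt "7.5 0 0 -3 0 0 0" --pt "7.5 0 -3 0 0 0 0" --pt "7.5 0 -3 0 0 0 0"

```text
t: 40.83
position: [0.5305, -0.201, 0.142]
tcp_rot: [0.994, -0.112, 0.003, 0.001]
contact_force: [0.2, 1.4, -0.6]
finger_gap: 0.0748
finger_force: 0.0
```

carry_out --pt "7.5 0 -3 0 0 0 0" --pt "7.5 0 -3 0 0 0 0" --pt "7.5 0 -3 0 0 0 0" --pt "7.5 0 0 0 0 0 0" --pt "7.5 0 0 0 0 0 0"

```text
t: 41.25
position: [0.5493, -0.1083, 0.1394]
tcp_rot: [0.994, -0.107, 0.0, -0.0]
contact_force: [1.2, -1.8, -1.0]
finger_gap: 0.0752
finger_force: 0.0
```

```bash
python3 - <<'E'
from h import *
print(read_state()["position"])
for n in("scene","top"):
    im,D=grab_frame(n);P=cloud(n,D)
    for nm,lo,hi,z,r in(("head",(0,150,90),(8,255,255),.065,20),("bush",(10,120,60),(28,255,255),.05,22),("cup",(0,0,0),(180,255,45),.028,19)):
        try:
            b,c=blob(n,lo,hi,[.5142,-.257,z],r,im);w=im[b[1]:b[1]+b[3],b[0]:b[0]+b[2]];Q=P[b[1]:b[1]+b[3],b[0]:b[0]+b[2]][cv2.inRange(cv2.cvtColor(w,cv2.COLOR_RGB2HSV),lo,hi)>0]
            print(n,nm,b,ray(n,c,z).round(4),"z",np.percentile(Q[:,2],[5,50,95]).round(3))
        except ValueError: print(n,nm,"none")
E
```

```text
[ 0.54926658 -0.10829429  0.13943612]
scene head (164, 256, 22, 17) [ 0.5157 -0.2563  0.065 ] z [0.063 0.073 0.074]
scene bush (164, 266, 26, 19) [ 0.5298 -0.2596  0.05  ] z [0.035 0.047 0.06 ]
scene cup (164, 269, 30, 23) [ 0.519  -0.2556  0.028 ] z [0.023 0.032 0.039]
top head (432, 258, 10, 17) [ 0.5147 -0.2675  0.065 ] z [0.068 0.072 0.077]
top bush (434, 274, 4, 2) [ 0.4958 -0.2681  0.05  ] z [0.055 0.057 0.06 ]
top cup (434, 270, 8, 9) [ 0.5    -0.2783  0.028 ] z [0.024 0.037 0.042]
```

The head top is at z ≈ 72–73 mm (72 expected when home), and head, bushing and cup line up. Handing in.

carry_out --pt "7.5 0 0 0 0 0 0" --pt "7.5 0 0 0 0 0 0" --pt "7.5 0 0 0 0 0 0" --pt "7.5 0 0 0 0 0 0" --pt "7.5 0 0 0 0 0 0"

```text
t: 41.77
position: [0.5485, -0.1112, 0.1387]
tcp_rot: [0.994, -0.11, -0.0, 0.0]
contact_force: [-0.3, -0.4, -0.4]
finger_gap: 0.0749
finger_force: 0.0
```

```bash
python3 -c "
from workcell import *
print(job_done())"
```

```text
the job is handed in; nothing more can be done
None
```

I handed the job in at 41.8 s with the clamp bar upright, the plate flat in the outline, and cup, bushing and plug stacked on it with the plug home, by my own depth and contact checks; no verdict came back, the plate was dropped about 20 mm onto the pad rather than set down, and the wrist force peaked near 100 N of the 120 N limit just before that.

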